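# Wipe the drying plate, slide the cast plaques onto it and start the timer

### The job

Take the red-handled rubbing block and wipe the drying plate with it once from the yellow-striped end to the plain end, felt down, the block lying across the plate and pressed down firmly (about 10 N) all the way, then set it back on its black mat and let go. Next slide every round plaque that is there along the table, never lifting it off the surface, until it lies flat and wholly on the flat top of the plate. Last, press the green plunger of the timer fully down to its stop to start the drying time, and leave the bottle, bowl and tub alone.

Things in the scene. Friction and masses are not known exactly. Their poses are not given: they have to be found in the camera images.
- plate: Drying plate, fixed to the table: bright flat top 130 mm (its x) by 340 mm (its y), 3 mm above the table, with a dark bevel 15 mm wide sloping down to the table all round. Origin at the centre of its underside, on the table; y runs along its length, from the yellow-striped end (-y) to the plain end (+y); x points away from the robot, z up.
- plate_stripe (a point): Centre of the 18 mm wide yellow stripe across the -y end of the plate, 12 mm from the end of its flat top, at top height.
- plaque_slate: Round dark slate-grey cast plaque, may be absent (two or three of the four are present): disc 90 mm across and 12 mm thick, with a round boss 36 mm across rising from its centre to 34 mm above the underside. About 0.3 kg. Origin at the centre of its underside, z up.
- plaque_copper: Round copper cast plaque, may be absent (two or three of the four are present): disc 90 mm across and 12 mm thick, with a round boss 36 mm across rising from its centre to 34 mm above the underside. About 0.3 kg. Origin at the centre of its underside, z up.
- plaque_ivory: Round ivory white cast plaque, may be absent (two or three of the four are present): disc 90 mm across and 12 mm thick, with a round boss 36 mm across rising from its centre to 34 mm above the underside. About 0.3 kg. Origin at the centre of its underside, z up.
- plaque_blue: Round blue-patterned cast plaque, may be absent (two or three of the four are present): disc 90 mm across and 12 mm thick, with a round boss 36 mm across rising from its centre to 34 mm above the underside. About 0.3 kg. Origin at the centre of its underside, z up.
- block: Rubbing block: wood base with grey felt face underneath, 120 mm (its x) by 44 mm (its y) by 18 mm, and a red upright handle on top, 85 mm (x) by 24 mm (y), reaching to 54 mm above the underside. About 0.22 kg. Origin at the centre of its underside, z up.
- block_grip (a point): Middle of the red handle, 40 mm above the underside of the block; grip across the 24 mm thickness (block y).
- rest: Black rubber mat, fixed to the table, on which the rubbing block lives: 170 mm (its x) by 120 mm (its y) by 3 mm. Origin at the centre of its underside, z up.
- timer: White round bench timer, fixed to the table: 90 mm across, body 38 mm high. Origin at the centre of its underside.
- plunger_top (a point): Centre of the top of the green spring plunger head of the timer (38 mm across, 10 mm thick); 68 mm above the table when up; it goes straight down.
- plunger (a joint): Travel of the timer plunger: 0 up, 0.012 m fully down at its stop, which takes about 8 N; it springs back up.
- bottle: Bystander: grey capped bottle, 72 mm across, 190 mm tall. Origin at the centre of its underside.
- bowl: Bystander: black bowl, 110 mm across, 40 mm high. Origin at the centre of its underside.
- tub: Bystander: white closed tub, 80 mm across, 70 mm tall. Origin at the centre of its underside.
Not all that is in view belongs to the job. Of the things shaped like the rest, the black one is meant. What is shaped like the plaque_copper but pink is not meant.

How it is judged:
On the way, in this order (a step that is already met when the one before it is completed fails the run):
1. start the wipe: block, felt down and across the plate, pressed on the plate (over 4 N) at the yellow-striped end (y of block in the frame of plate between -0.17 and -0.105 m and x of block in the frame of plate between -0.03 and 0.03 m and angle between the x axis of block and the x axis of plate, either way round below 0.25 rad and angle between block's own z axis and vertical below 0.15 rad and contact force between block and plate above 4 N), for 0.1 s.
2. still pressed on, a quarter of the way along (y of block in the frame of plate between -0.085 and -0.045 m and x of block in the frame of plate between -0.03 and 0.03 m and angle between the x axis of block and the x axis of plate, either way round below 0.25 rad and angle between block's own z axis and vertical below 0.15 rad and contact force between block and plate above 4 N), for 0.1 s.
3. still pressed on, in the middle (y of block in the frame of plate between -0.02 and 0.02 m and x of block in the frame of plate between -0.03 and 0.03 m and angle between the x axis of block and the x axis of plate, either way round below 0.25 rad and angle between block's own z axis and vertical below 0.15 rad and contact force between block and plate above 4 N), for 0.1 s.
4. still pressed on, three quarters of the way along (y of block in the frame of plate between 0.045 and 0.085 m and x of block in the frame of plate between -0.03 and 0.03 m and angle between the x axis of block and the x axis of plate, either way round below 0.25 rad and angle between block's own z axis and vertical below 0.15 rad and contact force between block and plate above 4 N), for 0.1 s.
5. still pressed on, at the plain end (y of block in the frame of plate between 0.105 and 0.17 m and x of block in the frame of plate between -0.03 and 0.03 m and angle between the x axis of block and the x axis of plate, either way round below 0.25 rad and angle between block's own z axis and vertical below 0.15 rad and contact force between block and plate above 4 N), for 0.1 s.
6. the block is back on its black mat, felt down, let go (x of block in the frame of rest between -0.04 and 0.04 m and y of block in the frame of rest between -0.045 and 0.045 m and z of block in the frame of rest below 0.008 m and angle between block's own z axis and vertical below 0.1 rad and linear speed of block below 0.02 m/s and contact force between block and the fingers below 0.2 N), for 0.2 s.
7. every plaque present lies flat and wholly on the top of the plate, let go (x of plaque_slate in the frame of plate between -0.022 and 0.022 m and y of plaque_slate in the frame of plate between -0.127 and 0.127 m and z of each of plaque_slate, plaque_copper, plaque_ivory, plaque_blue in the frame of plate below 0.007 m and angle between each of plaque_slate, plaque_copper, plaque_ivory, plaque_blue's own z axis and vertical below 0.1 rad and linear speed of each of plaque_slate, plaque_copper, plaque_ivory, plaque_blue below 0.02 m/s and contact force between each of plaque_slate, plaque_copper, plaque_ivory, plaque_blue and the fingers below 0.2 N and x of plaque_copper in the frame of plate between -0.022 and 0.022 m and y of plaque_copper in the frame of plate between -0.127 and 0.127 m and x of plaque_ivory in the frame of plate between -0.022 and 0.022 m and y of plaque_ivory in the frame of plate between -0.127 and 0.127 m and x of plaque_blue in the frame of plate between -0.022 and 0.022 m and y of plaque_blue in the frame of plate between -0.127 and 0.127 m), for 0.2 s.
8. the timer plunger is pressed fully down (value of joint plunger above 0.0105 m), for 0.1 s.
At the end, for the whole second after the job is handed in: Each plaque present lies flat, still and released on the plate, centre within 22 mm of its long centreline and 127 mm of its middle (wholly on the flat top to 2 mm); the block is felt down on its mat, centre within 40 (x) and 45 mm (y) of the mat middle; plunger up again (all of step 6 and all of step 7 and value of joint plunger below 0.003 m); the robot touches nothing.
It fails at once if a plaque is lifted off the surface (more than 15 mm above the table) (height (world z) of any of plaque_slate, plaque_copper, plaque_ivory, plaque_blue above 0.015 m).
It fails at once if the bottle is disturbed (moved over 30 mm) (distance of bottle from where it was at the start of the episode above 0.03 m).
It fails at once if the bowl is disturbed (moved over 30 mm) (distance of bowl from where it was at the start of the episode above 0.03 m).
It fails at once if the tub is disturbed (moved over 30 mm) (distance of tub from where it was at the start of the episode above 0.03 m).
Of plaque_slate, plaque_copper, plaque_ivory, plaque_blue only 2 to 3 are there at a start; the rules pass over those that are not, and their reading is None.
At some moment in a run one of plaque_slate, plaque_copper, plaque_ivory, plaque_blue may be knocked a few centimetres aside while the robot is not near it.
Once in a run the grip may slacken for a moment while it holds something.
It also fails if it takes over 192 s, if anything falls off the work surface, if the arm or the gripper's body presses on something with over 40 N, if the wrist force passes 120 N, or if a joint passes its speed limit or range.

### The arm

A 7-joint arm with a two-finger parallel gripper is mounted at the origin on the work surface. World frame = base frame: x ahead of the robot, y to its left, z up, the work surface at z = 0. Lengths are in m, angles in rad, forces in N, time in s.
With the tool pointing down it reaches from about 0.4 to 0.75 m from the base axis. Payload 19.5 kg.
Tool frame: the origin (TCP) lies midway between the tips of the shut fingers; the grasp point (between the pads) lies 19 mm behind it (bot.pinch_z is the distance from the TCP to the grasp point, in m); z points along the fingers, x is the direction in which the jaws open and shut, and the axes are right-handed (so a half turn about z gives the same grasp; the last joint's range is limited). The gripper opens to 85 mm and grips with 20 to 120 N. Pads are 22 mm wide; open, the fingers measure 114 mm over their backs; the gripper's body (76 mm by 85 mm) begins 54 mm behind the grasp point. The pads swing forward as they close: fully open they stand 13 mm farther back than shut.
Start: joints at [1.244, 0.707, -0.028, 1.485, 0.022, 0.951, -0.075], TCP at [0.162, -0.552, 0.231] pointing down, gripper open.
Joint ranges: [-2.71, 2.71], [-0.32, 2.16], [-1.57, 1.52], [0, 2.45], [-1.46, 4.6], [0, 2.02], [-2.83, 2.83]. Speed limits (rad/s): [1.89, 1.89, 2.57, 2.57, 3.01, 3.01, 3.01].

### API

Orientations are given as a 3x3 rotation matrix whose columns are the frame's x, y, z axes.
In Python, from cell import readout, cams, job, models, bot gives the robot as it stands.
- The arm moves only by the shell command python3 -m creep 'ROWS'. ROWS is JSON, a list of rows, each a list of 5 numbers: the shift along the tool's x, y, z in m, then the turn about the tool's z in rad, then the closure, from 0 (fully open) to 1 (shut). In form: [[x, y, z, spin, gripper], ...]. A call has 1 to 10 rows; each row shifts and turns the pose as measured when the row begins, along the tool's axes as they then stand; what a row does not reach is not made up. A row lasts 1/12 s, in which the tool goes at most 41.7 mm and 7.16 degrees, less where a joint would pass 70% of its speed; a pose out of reach is approached as far as the arm can. A call is refused whole if a number of a shift passes 0.0417 or a number of a turn 0.125, either way. A call with a gripper value outside its range is refused whole. The fingers move at their own pace and stop on an object; the grip force is fixed at half the most. Time passes only in rows, so rows that do not move let the fingers close. It gives the time, the measured TCP pose, the force and the opening at its end, in the units of the state.
- readout.sense(): the state, without advancing time (a new reading comes with each control period).
- cams.snapshot(name): name is "scene" or "top" or "wrist"; returns a dict with "pixels" (480x640x3 uint8, red, green, blue), "range_z" (480x640 float32, m along the optical axis (not along the pixel's ray), 0 where there is no reading), "fov_y" (degrees; the focal length in pixels is half the picture's height over the tangent of half this angle, whatever the lens; pixels are square), "cx", "cy" (the principal point, pixels), "dist_coeffs" ([k1, k2, p1, p2, k3] as OpenCV has them; the pictures are not rectified), "position" and "rotation" of the camera in the world. Camera axes: x right, y down, z forward; pixel columns grow to the right and rows downward; lengths in m; the calibration is good to about 2 mm. A picture is of the moment at which its call begins.
- job.sign_off(): hands the job in, once; it reports no verdict.
Trained networks look in the newest picture that a camera, given by its name, has taken for a name from the list of things; names that differ only in an ending like _2 or _b are one class to them, and where a whole thing is asked for, a point or a joint stands for the part that bears it (a point fixed in the world has none). Each returns a list of dicts, best first, with "confidence" (0 to 1); they miss things now and then, are a little off and sometimes report something else, mostly with a low value. They report only what shows in the picture. A call takes as long as a camera call. They do not tell look-alikes from the thing itself.
- models.trace(camera, thing): "mask" (480x640 bool, what is visible of it) and "point" ([column, row] in pixels, amid what is visible of it).
- models.spot_point(camera, thing): "point" ([column, row] in pixels: a listed point, or the origin of a listed thing).
The state is a dict: "clock": time; "joint_positions": joint angles; "dq": joint speeds; "tau": joint torques, N m; "ee_pos": TCP position; "ee_rot": TCP orientation; "wrist_force": force on the tool from outside, world axes, zero at the start; "wrist_torque": the same for the moment, N m; "finger_gap": finger opening in m.
Only numpy, scipy, OpenCV 4.12 (cv2) and the standard library are available. Lean on these libraries where they do the work, as an engineer would, in place of code of your own. Each camera call takes 0.05 s, during which the arm holds its last target.

## Working session

There is one attempt and no reset: what is moved stays moved. The work goes in short steps, Python scripts to look and compute and a shell command to move; the robot and the scene stay as the last step left them, time stands still between calls to the robot, and variables do not carry over. Pictures are saved under pics/ and viewed, and the job is handed in when it is done.

```bash
ls; mkdir -p pics
cat > h.py <<'E'
import numpy as np, cv2
from cell import readout, cams, job, models, bot
def snap(n,fn=None):
    s=cams.snapshot(n)
    if fn: cv2.imwrite('pics/'+fn+'.png',s['pixels'][:,:,::-1])
    return s
def K(s):
    f=240/np.tan(np.radians(s['fov_y'])/2)
    return np.array([[f,0,s['cx']],[0,f,s['cy']],[0,0,1]])
def ray(s,p):
    u=cv2.undistortPoints(np.array([[p]],float),K(s),np.array(s['dist_coeffs'],float))[0,0]
    return np.array([u[0],u[1],1.])
def at_z(s,p,z):
    R=np.array(s['rotation']);o=np.array(s['position'])
    d=R@ray(s,p); return o+d*(z-o[2])/d[2]
def at_depth(s,p):
    c,r=int(round(p[0])),int(round(p[1]))
    return np.array(s['position'])+np.array(s['rotation'])@(ray(s,p)*s['range_z'][r,c])
def proj(s,P):
    R=np.array(s['rotation']);o=np.array(s['position'])
    rv=cv2.Rodrigues(R.T)[0]
    return cv2.projectPoints(np.array([P],float),rv,-R.T@o,K(s),np.array(s['dist_coeffs'],float))[0][0,0]
E
python3 - <<'E'
from h import *
np.set_printoptions(precision=3,suppress=True)
st=readout.sense();print({k:np.round(v,3).tolist() for k,v in st.items()},bot.pinch_z)
for n in ['top','scene','wrist']:
    s=snap(n,n+'0'); print(n,s['position'],s['rotation'],s['fov_y'])
    for t in ['plate','plate_stripe','plaque_slate','plaque_copper','plaque_ivory','plaque_blue','block','block_grip','rest','timer','plunger_top','bottle','bowl','tub']:
        for d in models.spot_point(n,t)[:3]:
            p=d['point'];
            print(t,round(d['confidence'],2),np.round(p,1),at_z(s,p,0) , at_depth(s,p))
E
```

```text
pics
{'clock': 0.0, 'joint_positions': [1.244, 0.707, -0.028, 1.485, 0.022, 0.951, -0.075], 'dq': [0.001, 0.0, -0.002, 0.0, -0.001, 0.0, -0.0], 'tau': [0.001, -88.321, 1.235, -23.617, 0.017, 0.007, -0.0], 'ee_pos': [0.161, -0.552, 0.231], 'ee_rot': [[0.281, -0.96, -0.0], [-0.96, -0.281, 0.001], [-0.001, 0.0, -1.0]], 'wrist_force': [-0.645, 0.641, 0.112], 'wrist_torque': [0.031, -0.053, 0.05], 'finger_gap': 0.085} 0.0187
top [ 0.353 -0.092  1.11 ] [[ 0.005 -0.996  0.088]
 [-1.    -0.003  0.013]
 [-0.013 -0.088 -0.996]] 57.808881725886046
plate 0.71 [312.7 174.2] [ 0.619 -0.042  0.   ] [ 0.619 -0.042  0.003]
plate 0.5 [445.4 147.8] [ 0.691 -0.389  0.   ] [ 0.69  -0.388  0.005]
plate_stripe 0.61 [169.3 233.7] [0.463 0.33  0.   ] [0.459 0.315 0.039]
plate_stripe 0.57 [370.9 167.8] [ 0.637 -0.193  0.   ] [ 0.635 -0.193  0.005]
plaque_copper 0.85 [187.3 317.3] [0.248 0.276 0.   ] [0.251 0.265 0.033]
plaque_copper 0.74 [214.1 244.7] [0.435 0.211 0.   ] [0.432 0.202 0.033]
plaque_ivory 0.72 [273.  237.6] [0.453 0.059 0.   ] [0.45  0.054 0.034]
plaque_ivory 0.23 [326.9 243.1] [ 0.44 -0.08  0.
[... 1979 characters left out ...]
 0.   ] [ 0.237 -0.434  0.008]
rest 0.61 [265.  325.3] [ 0.477 -0.359  0.   ] [ 0.488 -0.369  0.02 ]
timer 0.87 [396.7 198.9] [0.475 0.339 0.   ] [0.491 0.309 0.029]
plunger_top 0.42 [397.8 183. ] [0.431 0.415 0.   ] [0.467 0.346 0.065]
bottle 0.76 [205.6 367.2] [ 0.444 -0.563  0.   ] [ 0.481 -0.586  0.066]
bowl 0.55 [319.4 373.4] [ 0.698 -0.385  0.   ] [ 0.7   -0.387  0.005]
bowl 0.3 [267.4 312.4] [ 0.452 -0.32   0.   ] [ 0.482 -0.349  0.055]
tub 0.57 [449.6 222.3] [0.682 0.352 0.   ] [0.698 0.308 0.043]
wrist [ 0.235 -0.531  0.375] [[ 0.281 -0.914 -0.291]
 [-0.96  -0.268 -0.086]
 [ 0.     0.303 -0.953]] 58.32604346879459
rest 0.76 [199.7  74.9] [ 0.229 -0.432  0.   ] [ 0.229 -0.432  0.002]
```

View pics/top0.png

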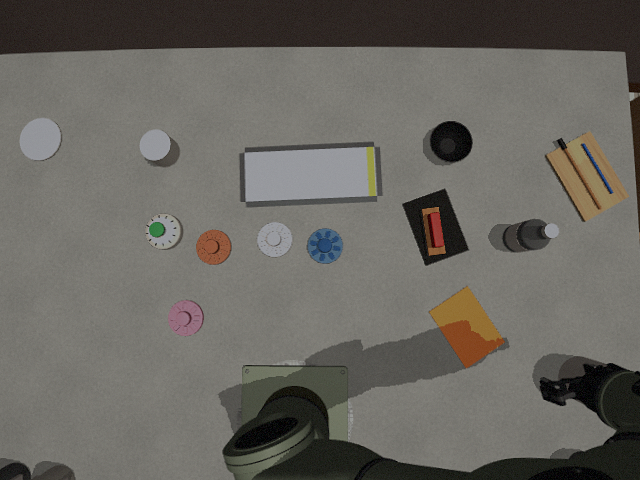

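View pics/scene0.png

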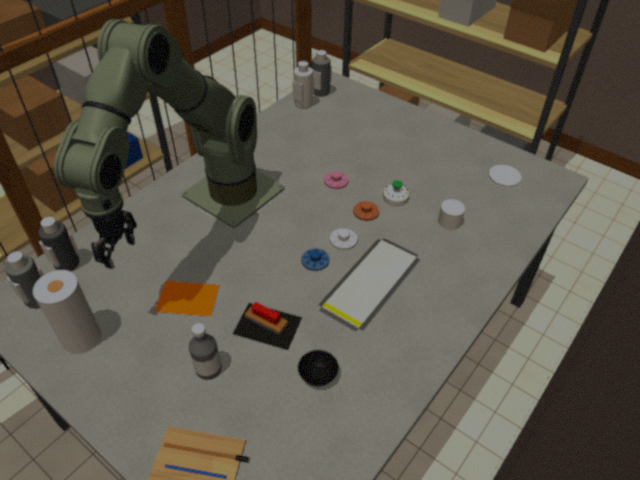

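The top view shows the plate at (312,174) with the stripe on the right. Blue is at (325,245), ivory at (274,239) and copper at (213,246), all on the robot side of the plate; slate is absent. Pink is the decoy at (186,318), the timer is at (163,231), and the block is on the black mat at (435,228). Next I'll measure the geometry.

```bash
cat > meas.py <<'E'
from h import *
np.set_printoptions(precision=4,suppress=True)
def rect(s,mask,z):
    cs,_=cv2.findContours(mask.astype(np.uint8),cv2.RETR_EXTERNAL,cv2.CHAIN_APPROX_NONE)
    c=max(cs,key=cv2.contourArea)[:,0]
    P=np.array([at_z(s,p,z)[:2] for p in c]).astype(np.float32)
    b=cv2.minAreaRect(P*1000)
    return b
if __name__=='__main__':
    s=snap('top'); im=s['pixels'].astype(int); hsv=cv2.cvtColor(s['pixels'],cv2.COLOR_RGB2HSV)
    H,S,V=[hsv[:,:,i].astype(int) for i in range(3)]
    win=lambda a,b,c,d:(lambda m:(m.__setitem__((slice(b,d),slice(a,c)),True),m)[1])(np.zeros((480,640),bool))
    w=win(230,135,390,212)
    print('plate',rect(s,w&(V>140),.003))
    print('plate outer',rect(s,w&((V>140)|(V<95)),.0))
    print('stripe',rect(s,w&(H>20)&(H<40)&(S>120),.003))
    w=win(395,180,475,272)
    print('red',rect(s,w&((H<6)|(H>174))&(S>170),.054))
    b=w&(V<60); print('mat',rect(s,w&((V<60)|(S>100)),.003))
    print('green',rect(s,win(140,205,190,255)&(H>40)&(H<90)&(S>100),.068))
    for t in ['plaque_copper','plaque_ivory','plaque_blue','block','rest']:
        for d in models.trace('top',t)[:2]:
            print(t,d['confidence'],rect(s,d['mask'],{'block':.018,'rest':.003}.get(t,.012)))
    print(V[170,300],V[147,300],V[120,300])
E
python3 meas.py
```

```text
plate ((620.2767944335938, -34.775787353515625), (129.24224853515625, 337.74090576171875), 2.6306917667388916)
plate outer ((620.5054931640625, -34.65126037597656), (159.75181579589844, 369.3078308105469), 2.6395580768585205)
stripe ((627.9388427734375, -192.7580108642578), (127.83741760253906, 14.511752128601074), 2.9678401947021484)
red ((470.30352783203125, -344.7673645019531), (83.99969482421875, 30.783540725708008), 6.88327169418335)
mat ((483.8520202636719, -356.42657470703125), (169.04685974121094, 119.52411651611328), 19.897354125976562)
green ((467.42596435546875, 337.8074645996094), (35.89552688598633, 34.4467887878418), 46.586334228515625)
plaque_copper 0.82 ((429.1903381347656, 209.47471618652344), (89.52519989013672, 90.52299499511719), 0.33820682764053345)
plaque_copper 0.73 ((250.2252655029297, 276.8289794921875), (84.91375732421875, 87.71843719482422), 45.42668914794922)
plaque_ivory 0.59 ((447.6221923828125, 56.099266052246094), (84.2222671508789, 89.4267578125), 0.2552137076854706)
plaque_blue 0.61 ((432.8080139160156, -73.67831420898438), (82.58010864257812, 86.07649230957031), 45.19686508178711)
block 0.72 ((470.0520935058594, -347.1763916015625), (121.27303314208984, 47.15888214111328), 8.739409446716309)
rest 0.8 ((229.55018615722656, -432.88525390625), (168.77528381347656, 122.77108001708984), 33.08049011230469)
rest 0.57 ((483.61517333984375, -356.72216796875), (174.77731323242188, 124.50823211669922), 20.6187686920166)
159 66 122
```

```bash
cat > to.py <<'E'
# usage: to.py x y z [jawangle_deg]; reports total tool-frame shift (before spin) and spin
import sys
from h import *
a=[float(v) for v in sys.argv[1:]]
st=readout.sense();R=np.array(st['ee_rot']);p=np.array(st['ee_pos'])
ang=np.degrees(np.arctan2(R[1,0],R[0,0]))
d=R.T@(np.array(a[:3])-p)
print('t',round(st['clock'],2),'pos',p.round(4),'jaw',round(ang,1),'zax',R[:,2].round(3),'F',np.round(st['wrist_force'],1),'gap',round(st['finger_gap'],4))
print('shift',d.round(4),'len',round(np.linalg.norm(d),4),'rows',round(np.linalg.norm(d)/.04,1))
if len(a)>3:
    e=(a[3]-ang+90)%180-90
    sp=-np.radians(e); print('spin',round(sp,4))
    # shift per axes after spin
    th=np.radians(ang+e); Rn=np.array([[np.cos(th),np.sin(th),0],[np.sin(th),-np.cos(th),0],[0,0,-1]])
    print('shift after spin',(Rn.T@(np.array(a[:3])-p)).round(4))
E
python3 to.py .470 -.3455 .15 -82.1
```

```text
t 2.55 pos [ 0.1616 -0.5518  0.2313] jaw -73.7 zax [-0.  0. -1.] F [-0.3  0.7 -0.5] gap 0.0857
shift [-0.1113 -0.354   0.0813] len 0.3799 rows 9.5
spin 0.1469
shift after spin [-0.162  -0.3339  0.0813]
```

```bash
python3 -m creep '[[0,0,0,0.1,0],[0,0,0,0.047,0]]'; python3 to.py .470 -.3455 .15 -82.1
```

```text
clock: 2.72
ee_pos: [0.1614, -0.5519, 0.2313]
ee_rot: [[0.134, -0.991, 0.0], [-0.991, -0.134, 0.0], [-0.0, -0.0, -1.0]]
wrist_force: [0.5, 0.2, 1.2]
finger_gap: 0.0853
t 2.72 pos [ 0.1614 -0.5519  0.2313] jaw -82.3 zax [ 0.  0. -1.] F [0.5 0.2 1.2] gap 0.0853
shift [-0.1632 -0.3334  0.0814] len 0.38 rows 9.5
spin -0.0036
shift after spin [-0.162  -0.334   0.0813]
```

Tracking is accurate, so I'll travel now.

```bash
python3 -m creep '[[-0.016,-0.0333,0.008,0,0],[-0.016,-0.0333,0.008,0,0],[-0.016,-0.0333,0.008,0,0],[-0.016,-0.0333,0.008,0,0],[-0.016,-0.0333,0.008,0,0],[-0.016,-0.0333,0.008,0,0],[-0.016,-0.0333,0.008,0,0],[-0.016,-0.0333,0.008,0,0],[-0.016,-0.0333,0.008,0,0],[-0.016,-0.0333,0.008,0,0]]'
python3 - <<'E'
from h import *
from meas import rect
np.set_printoptions(precision=4,suppress=True)
s=snap('wrist','w1')
hsv=cv2.cvtColor(s['pixels'],cv2.COLOR_RGB2HSV); H,S,V=[hsv[:,:,i].astype(int) for i in range(3)]
m=((H<6)|(H>174))&(S>170)
R=s['range_z']
# points on the handle top via depth
ys,xs=np.nonzero(m); P=np.array([at_depth(s,(x,y)) for x,y in zip(xs[::3],ys[::3])])
P=P[P[:,2]>.052]; print(len(P),np.median(P[:,2]))
print(cv2.minAreaRect((P[:,:2]*1000).astype(np.float32)))
print(models.spot_point('wrist','block_grip'))
E
python3 to.py .470 -.3455 .15 -82.1
```

```text
clock: 3.55
ee_pos: [0.4774, -0.3484, 0.1483]
ee_rot: [[0.115, -0.993, -0.001], [-0.993, -0.115, -0.007], [0.007, 0.002, -1.0]]
wrist_force: [0.9, -1.4, -1.0]
finger_gap: 0.0852
1794 0.057529556990572606
((491.0104064941406, -345.45330810546875), (125.1590576171875, 23.142759323120117), 7.280261993408203)
[{'point': [313.2, 246.5], 'confidence': 0.71}]
t 3.65 pos [ 0.4807 -0.3444  0.147 ] jaw -82.9 zax [-0.    -0.003 -1.   ] F [-0.4 -2.   1.2] gap 0.0854
shift [-0.0002  0.0107 -0.003 ] len 0.0111 rows 0.3
spin -0.0148
shift after spin [-0.0004  0.0107 -0.003 ]
```

View pics/w1.png

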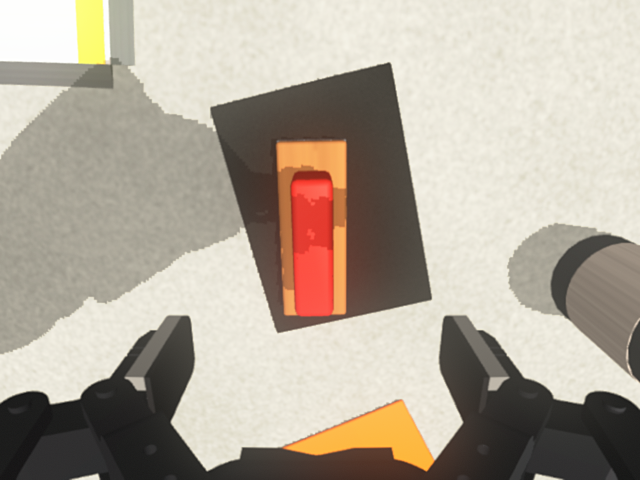

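```bash
python3 - <<'E'
from h import *
s=snap('wrist','w2')
hsv=cv2.cvtColor(s['pixels'],cv2.COLOR_RGB2HSV); H,S,V=[hsv[:,:,i].astype(int) for i in range(3)]
m=(((H<6)|(H>174))&(S>190)).astype(np.uint8)
cs,_=cv2.findContours(m,cv2.RETR_EXTERNAL,cv2.CHAIN_APPROX_NONE)
c=max(cs,key=cv2.contourArea)[:,0]; print(cv2.boundingRect(c))
P=np.array([at_z(s,p,.057)[:2] for p in c]); print(cv2.minAreaRect((P*1000).astype(np.float32)))
P=np.array([at_depth(s,p) for p in c]);P=P[P[:,2]>.05]; print(cv2.minAreaRect((P[:,:2]*1000).astype(np.float32)))
E
python3 to.py .472 -.3455 .10 -82.5
```

```text
(298, 178, 42, 137)
((475.8480224609375, -347.6013488769531), (82.97188568115234, 22.86553955078125), 7.967970371246338)
((495.65496826171875, -344.81829833984375), (122.97756958007812, 23.208650588989258), 7.971310615539551)
t 3.7 pos [ 0.4779 -0.3472  0.1477] jaw -83.1 zax [-0.002 -0.005 -1.   ] F [-0.2 -0.2 -0.4] gap 0.0854
shift [-0.0027  0.0056  0.0477] len 0.0481 rows 1.2
spin -0.0109
shift after spin [-0.0025  0.0057  0.0477]
```

View pics/w2.png

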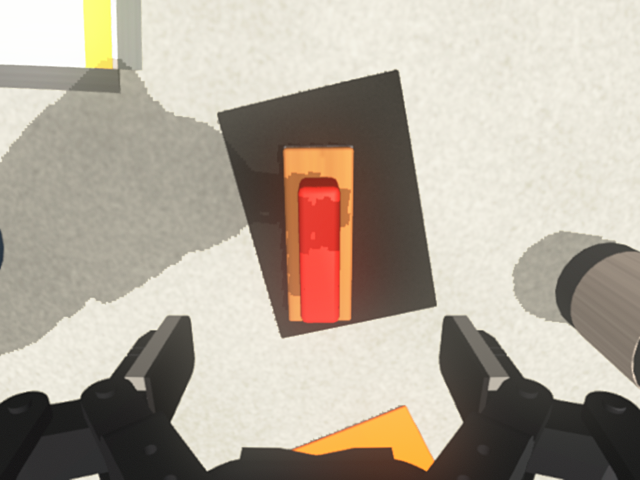

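```bash
python3 -m creep '[[0,0.002,0.03,-0.015,0],[0,0.001,0.03,0,0],[0,0,0.02,0,0],[0,0,0,0,0]]'; python3 to.py .475 -.347 .028 -82
```

```text
clock: 4.03
ee_pos: [0.4741, -0.3507, 0.0668]
ee_rot: [[0.134, -0.991, 0.001], [-0.991, -0.134, -0.009], [0.009, 0.0, -1.0]]
wrist_force: [-1.1, 0.1, -0.6]
finger_gap: 0.0855
t 4.03 pos [ 0.4741 -0.3507  0.0668] jaw -82.3 zax [ 0.001 -0.009 -1.   ] F [-1.1  0.1 -0.6] gap 0.0855
shift [-0.0039 -0.0014  0.0388] len 0.039 rows 1.0
spin -0.0053
shift after spin [-0.0035 -0.0014  0.0388]
```

```bash
python3 -m creep '[[-0.0035,-0.001,0.02,0,0],[0,0,0.018,0,0],[0,0,0,0,0],[0,0,0,0,0]]'; python3 to.py .475 -.347 .028 -82
```

```text
clock: 4.37
ee_pos: [0.4734, -0.3507, 0.0314]
ee_rot: [[0.13, -0.992, 0.002], [-0.991, -0.13, -0.012], [0.012, -0.0, -1.0]]
wrist_force: [-0.1, -0.8, 0.2]
finger_gap: 0.0855
t 4.37 pos [ 0.4734 -0.3507  0.0314] jaw -82.5 zax [ 0.002 -0.012 -1.   ] F [-0.1 -0.8  0.2] gap 0.0855
shift [-0.0035 -0.0021  0.0034] len 0.0053 rows 0.1
spin -0.0092
shift after spin [-0.0034 -0.0021  0.0034]
```

```bash
python3 -m creep '[[-0.0035,-0.002,0.003,0,0],[0,0,0,0,1],[0,0,0,0,1],[0,0,0,0,1],[0,0,0,0,1],[0,0,0,0,1],[0,0,0,0,1],[0,0,0,0,1]]'; python3 to.py .475 -.347 .08 -87.4
```

```text
clock: 5.03
ee_pos: [0.4765, -0.3486, 0.0344]
ee_rot: [[0.129, -0.992, 0.007], [-0.992, -0.129, -0.016], [0.016, -0.005, -1.0]]
wrist_force: [-0.5, 0.5, -2.0]
finger_gap: 0.023
t 5.03 pos [ 0.4765 -0.3486  0.0344] jaw -82.6 zax [ 0.007 -0.016 -1.   ] F [-0.5  0.5 -2. ] gap 0.023
shift [-0.001   0.001  -0.0456] len 0.0456 rows 1.1
spin 0.0839
shift after spin [-0.0016  0.0014 -0.0456]
```

```bash
python3 -m creep '[[0,0,0,0,0.4],[0,0,0,0,0.4],[0,0,0.004,0,0.4],[0,0,0.004,0,0.4],[0,0,0,0,0.4]]'; python3 to.py .475 -.347 .028 -82
```

```text
clock: 5.45
ee_pos: [0.4766, -0.3489, 0.0257]
ee_rot: [[0.129, -0.992, 0.007], [-0.992, -0.129, -0.016], [0.017, -0.005, -1.0]]
wrist_force: [-0.3, 0.3, -0.4]
finger_gap: 0.0513
t 5.45 pos [ 0.4766 -0.3489  0.0257] jaw -82.6 zax [ 0.007 -0.016 -1.   ] F [-0.3  0.3 -0.4] gap 0.0513
shift [-0.002   0.0013 -0.0023] len 0.0033 rows 0.1
spin -0.0104
shift after spin [-0.0021  0.0013 -0.0023]
```

```bash
python3 -m creep '[[-0.002,0.001,-0.002,0,0.4],[0,0,0,0,1],[0,0,0,0,1],[0,0,0,0,1],[0,0,0,0,1],[0,0,0,0,1]]'; python3 to.py .475 -.347 .08 -87.4; python3 -c "
from h import *; snap('wrist','w3')"
```

```text
clock: 5.95
ee_pos: [0.4749, -0.3466, 0.0276]
ee_rot: [[0.129, -0.992, 0.007], [-0.992, -0.129, -0.015], [0.016, -0.005, -1.0]]
wrist_force: [-0.1, -0.3, -1.3]
finger_gap: 0.0229
t 5.95 pos [ 0.4749 -0.3466  0.0276] jaw -82.6 zax [ 0.007 -0.015 -1.   ] F [-0.1 -0.3 -1.3] gap 0.0229
shift [ 0.0012 -0.0002 -0.0524] len 0.0524 rows 1.3
spin 0.0839
shift after spin [ 0.0004 -0.     -0.0524]
```

View pics/w3.png

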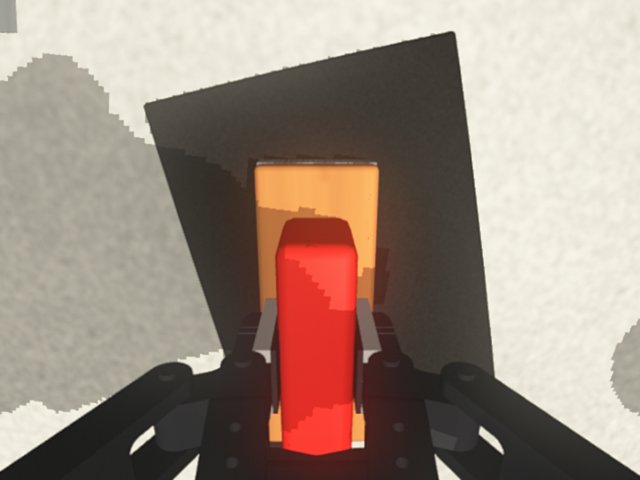

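```bash
python3 -m creep '[[0,0,-0.02,0,1],[0,0,-0.03,0.04,1],[0,0,-0.02,0.04,1],[0,0,0,0,1],[0,0,0,0,1]]'; python3 to.py .6265 -.175 .08 -87.4
```

```text
clock: 6.42
ee_pos: [0.4737, -0.3449, 0.0988]
ee_rot: [[0.046, -0.999, 0.004], [-0.999, -0.046, -0.013], [0.014, -0.004, -1.0]]
wrist_force: [0.5, 0.3, -3.2]
finger_gap: 0.0232
t 6.42 pos [ 0.4737 -0.3449  0.0988] jaw -87.3 zax [ 0.004 -0.013 -1.   ] F [ 0.5  0.3 -3.2] gap 0.0232
shift [-0.1629 -0.1605  0.0172] len 0.2293 rows 5.7
spin 0.001
shift after spin [-0.1628 -0.1604  0.0188]
```

```bash
python3 -m creep '[[-0.02,-0.02,0,0,1],[-0.025,-0.025,0,0,1],[-0.025,-0.025,0,0,1],[-0.025,-0.025,0,0,1],[-0.025,-0.025,0,0,1],[-0.025,-0.025,0,0,1],[-0.012,-0.01,0,0,1],[0,0,0,0,1],[0,0,0,0,1]]'; python3 to.py .6265 -.175 .04 -87.4
python3 -c "
from h import *; snap('wrist','w4');snap('top','t4')"
```

```text
clock: 7.17
ee_pos: [0.6237, -0.1732, 0.0865]
ee_rot: [[0.05, -0.999, -0.006], [-0.999, -0.05, -0.012], [0.011, 0.006, -1.0]]
wrist_force: [-1.0, -1.2, -1.5]
finger_gap: 0.0228
t 7.17 pos [ 0.6237 -0.1732  0.0865] jaw -87.1 zax [-0.006 -0.012 -1.   ] F [-1.  -1.2 -1.5] gap 0.0228
shift [ 0.0015 -0.003   0.0465] len 0.0466 rows 1.2
spin 0.0048
shift after spin [ 0.002  -0.0027  0.0465]
```

View pics/w4.png

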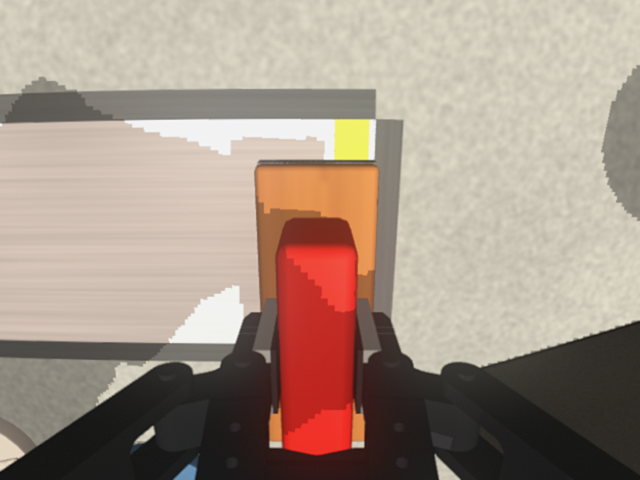

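View pics/t4.png

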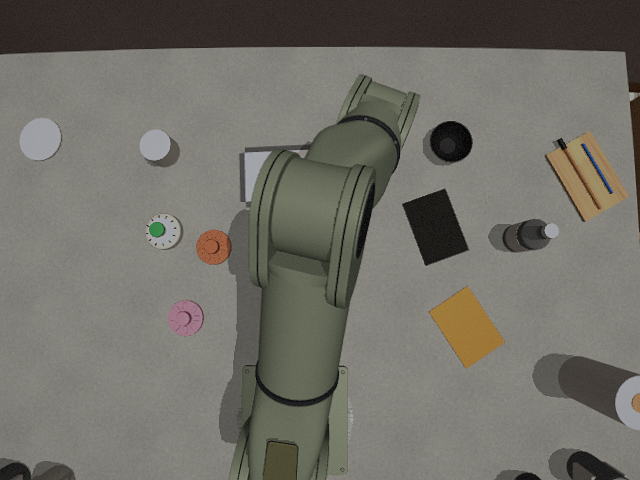

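The wrist view shows the block over the striped end, square to the plate, so I'll lower it.

```bash
python3 -m creep '[[0.001,-0.002,0.025,0,1],[0,0,0.025,0,1],[0,0,0.004,0,1],[0,0,0,0,1],[0,0,0,0,1]]'; python3 to.py .6265 -.175 .028 -87.4
```

```text
clock: 7.68
ee_pos: [0.6224, -0.1825, 0.0325]
ee_rot: [[0.042, -0.999, -0.006], [-0.999, -0.042, -0.015], [0.014, 0.007, -1.0]]
wrist_force: [-0.2, -0.7, -1.8]
finger_gap: 0.0232
t 7.68 pos [ 0.6224 -0.1825  0.0325] jaw -87.6 zax [-0.006 -0.015 -1.   ] F [-0.2 -0.7 -1.8] gap 0.0232
shift [-0.0073 -0.0045  0.0043] len 0.0096 rows 0.2
spin -0.0032
shift after spin [-0.0073 -0.0045  0.0045]
```

```bash
python3 -m creep '[[-0.007,-0.003,0.003,0,1],[0,0,0.002,0,1],[0,0,0.002,0,1]]'; python3 -m creep '[[0,0,0.002,0,1]]';python3 -m creep '[[0,0,0.002,0,1]]'
```

```text
clock: 7.93
ee_pos: [0.6261, -0.1762, 0.0282]
ee_rot: [[0.041, -0.999, -0.002], [-0.999, -0.041, -0.016], [0.016, 0.003, -1.0]]
wrist_force: [-0.1, -0.3, -2.5]
finger_gap: 0.0235
clock: 8.02
ee_pos: [0.6263, -0.1762, 0.0273]
ee_rot: [[0.041, -0.999, -0.002], [-0.999, -0.041, -0.016], [0.016, 0.003, -1.0]]
wrist_force: [-16.6, 6.1, 40.8]
finger_gap: 0.0231
clock: 8.1
ee_pos: [0.6262, -0.1762, 0.0273]
ee_rot: [[0.041, -0.999, -0.002], [-0.999, -0.041, -0.016], [0.016, 0.002, -1.0]]
wrist_force: [-17.9, 4.8, 44.2]
finger_gap: 0.0229
```

```bash
python3 -m creep '[[0,0,0.0006,0,1]]';python3 -m creep '[[-0.004,0,0.0007,0,1]]'; python3 -m creep '[[-0.004,0,0.0007,0,1]]'
```

```text
clock: 8.18
ee_pos: [0.6266, -0.176, 0.028]
ee_rot: [[0.041, -0.999, -0.001], [-0.999, -0.041, -0.016], [0.016, 0.001, -1.0]]
wrist_force: [0.2, 0.5, -2.9]
finger_gap: 0.023
clock: 8.27
ee_pos: [0.6267, -0.1727, 0.028]
ee_rot: [[0.04, -0.999, 0.0], [-0.999, -0.04, -0.016], [0.016, 0.0, -1.0]]
wrist_force: [0.1, -0.0, -1.5]
finger_gap: 0.0231
clock: 8.35
ee_pos: [0.6268, -0.1686, 0.0276]
ee_rot: [[0.04, -0.999, 0.001], [-0.999, -0.04, -0.017], [0.017, -0.001, -1.0]]
wrist_force: [-0.3, -4.7, 5.6]
finger_gap: 0.0238
```

```bash
python3 -m creep '[[-0.003,0,0.001,0,1]]';python3 -m creep '[[-0.003,0,0.001,0,1]]'; python3 -m creep '[[-0.004,0,0.001,0,1],[-0.004,0,0.001,0,1]]'
```

```text
clock: 8.43
ee_pos: [0.6271, -0.1668, 0.0275]
ee_rot: [[0.04, -0.999, 0.003], [-0.999, -0.04, -0.02], [0.02, -0.002, -1.0]]
wrist_force: [-6.2, -13.6, 21.7]
finger_gap: 0.0232
clock: 8.52
ee_pos: [0.6274, -0.1655, 0.0276]
ee_rot: [[0.039, -0.999, 0.005], [-0.999, -0.039, -0.023], [0.023, -0.004, -1.0]]
wrist_force: [-3.1, -10.2, 16.5]
finger_gap: 0.0231
clock: 8.68
ee_pos: [0.6282, -0.1615, 0.0278]
ee_rot: [[0.037, -0.999, 0.009], [-0.999, -0.038, -0.03], [0.03, -0.008, -1.0]]
wrist_force: [-2.4, -10.4, 14.2]
finger_gap: 0.0231
```

```bash
python3 -m creep '[[-0.010,0,0.001,0,1],[-0.012,0,0.001,0,1]]'; python3 -m creep '[[-0.012,0,0.001,0,1],[-0.012,0,0.001,0,1]]'
```

```text
clock: 8.85
ee_pos: [0.6289, -0.1453, 0.028]
ee_rot: [[0.034, -0.999, 0.015], [-0.999, -0.035, -0.039], [0.04, -0.014, -0.999]]
wrist_force: [0.4, -10.7, 18.9]
finger_gap: 0.023
clock: 9.02
ee_pos: [0.6301, -0.1251, 0.0281]
ee_rot: [[0.032, -0.999, 0.022], [-0.998, -0.033, -0.047], [0.048, -0.02, -0.999]]
wrist_force: [1.0, -9.7, 16.3]
finger_gap: 0.0233
```

```bash
python3 -m creep '[[-0.015,0,0.0003,0,1],[-0.015,0,0.0003,0,1]]'; python3 -m creep '[[-0.015,0.0005,0.0002,0,1],[-0.015,0.0005,0.0002,0,1]]'
```

```text
clock: 9.18
ee_pos: [0.6308, -0.0975, 0.0284]
ee_rot: [[0.03, -0.999, 0.027], [-0.998, -0.031, -0.053], [0.053, -0.025, -0.998]]
wrist_force: [0.6, -7.7, 12.9]
finger_gap: 0.0232
clock: 9.35
ee_pos: [0.6304, -0.0685, 0.0282]
ee_rot: [[0.029, -0.999, 0.032], [-0.998, -0.031, -0.057], [0.058, -0.03, -0.998]]
wrist_force: [0.5, -8.3, 13.5]
finger_gap: 0.0234
```

```bash
python3 -m creep '[[-0.013,0.001,0.0002,0,1],[-0.013,0.001,0.0002,0,1],[-0.013,0.001,0.0002,0,1]]'; python3 -m creep '[[-0.014,0.001,0.0001,0,1],[-0.014,0.001,0.0001,0,1],[-0.014,0.001,0.0001,0,1]]'
```

```text
clock: 9.6
ee_pos: [0.6291, -0.0308, 0.0285]
ee_rot: [[0.029, -0.999, 0.04], [-0.997, -0.032, -0.063], [0.065, -0.038, -0.997]]
wrist_force: [1.2, -7.4, 15.5]
finger_gap: 0.0232
clock: 9.85
ee_pos: [0.628, 0.0088, 0.0289]
ee_rot: [[0.028, -0.998, 0.05], [-0.997, -0.031, -0.07], [0.072, -0.048, -0.996]]
wrist_force: [3.3, -6.6, 10.9]
finger_gap: 0.0235
```

```bash
python3 -m creep '[[-0.013,0.001,0,0,1],[-0.013,0.001,0,0,1],[-0.013,0.001,0,0,1]]'; python3 -m creep '[[-0.015,0.001,0,0,1],[-0.015,0.001,0,0,1],[-0.012,0.001,0,0,1]]'; python3 -c "
from h import *; snap('wrist','w5')"
```

```text
clock: 10.1
ee_pos: [0.6267, 0.0466, 0.0291]
ee_rot: [[0.028, -0.998, 0.058], [-0.997, -0.032, -0.076], [0.078, -0.056, -0.995]]
wrist_force: [2.7, -6.9, 14.4]
finger_gap: 0.023
clock: 10.35
ee_pos: [0.6254, 0.0871, 0.0289]
ee_rot: [[0.027, -0.997, 0.067], [-0.996, -0.032, -0.082], [0.084, -0.064, -0.994]]
wrist_force: [2.2, -8.6, 16.5]
finger_gap: 0.0233
```

View pics/w5.png

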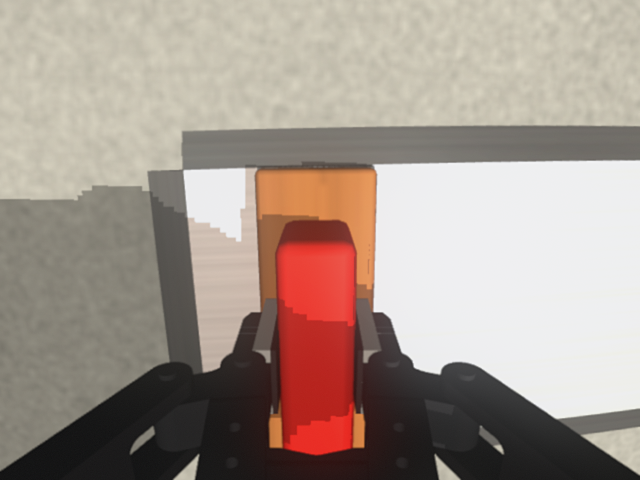

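```bash
python3 -m creep '[[-0.008,0,0.0004,0,1],[-0.006,0,0.0006,0,1]]'; python3 -m creep '[[0,0,0.001,0,1],[0,0,0.001,0,1]]'; python3 to.py .484 -.3565 .12 -70.1
```

```text
clock: 10.57
ee_pos: [0.6263, 0.1024, 0.0287]
ee_rot: [[0.029, -0.997, 0.071], [-0.996, -0.035, -0.084], [0.086, -0.069, -0.994]]
wrist_force: [-0.4, -9.5, 17.9]
finger_gap: 0.0233
clock: 10.73
ee_pos: [0.6267, 0.1031, 0.0286]
ee_rot: [[0.03, -0.997, 0.073], [-0.996, -0.036, -0.085], [0.087, -0.07, -0.994]]
wrist_force: [-9.0, -3.9, 24.0]
finger_gap: 0.0233
t 10.73 pos [0.6267 0.1031 0.0286] jaw -88.3 zax [ 0.073 -0.085 -0.994] F [-9.  -3.9 24. ] gap 0.0233
shift [ 0.4613  0.1524 -0.0622] len 0.4898 rows 12.2
spin -0.3172
shift after spin [ 0.3836  0.2906 -0.0914]
```

```bash
python3 -m creep '[[0,0,-0.02,0,1],[0,0,-0.04,0,1],[0,0,-0.035,0,1],[0,0,0,0,1]]'; python3 to.py .484 -.3565 .11 -80
```

```text
clock: 11.07
ee_pos: [0.6179, 0.1129, 0.1246]
ee_rot: [[0.031, -0.997, 0.069], [-0.996, -0.037, -0.085], [0.088, -0.066, -0.994]]
wrist_force: [1.0, 0.5, -0.2]
finger_gap: 0.0231
t 11.07 pos [0.6179 0.1129 0.1246] jaw -88.2 zax [ 0.069 -0.085 -0.994] F [ 1.   0.5 -0.2] gap 0.0231
shift [0.4619 0.1519 0.0453] len 0.4883 rows 12.2
spin -0.143
shift after spin [0.439  0.2133 0.0146]
```

```bash
python3 -m creep '[[0.03,0.01,0.003,0,1],[0.038,0.0125,0.0037,0,1],[0.038,0.0125,0.0037,0,1],[0.038,0.0125,0.0037,0,1],[0.038,0.0125,0.0037,0,1],[0.038,0.0125,0.0037,0,1],[0.038,0.0125,0.0037,0,1],[0.038,0.0125,0.0037,0,1],[0.038,0.0125,0.0037,0,1],[0.038,0.0125,0.0037,0,1]]';  python3 to.py .484 -.3565 .06 -80; python3 -c "
from h import *; snap('wrist','w6')"
```

```text
clock: 11.9
ee_pos: [0.5111, -0.2649, 0.1084]
ee_rot: [[0.053, -0.996, 0.077], [-0.995, -0.059, -0.077], [0.081, -0.073, -0.994]]
wrist_force: [1.1, 0.1, -2.6]
finger_gap: 0.0231
t 11.9 pos [ 0.5111 -0.2649  0.1084] jaw -86.9 zax [ 0.077 -0.077 -0.994] F [ 1.1  0.1 -2.6] gap 0.0231
shift [0.0858 0.036  0.053 ] len 0.1071 rows 2.7
spin -0.1209
shift after spin [0.0855 0.0426 0.0484]
```

View pics/w6.png

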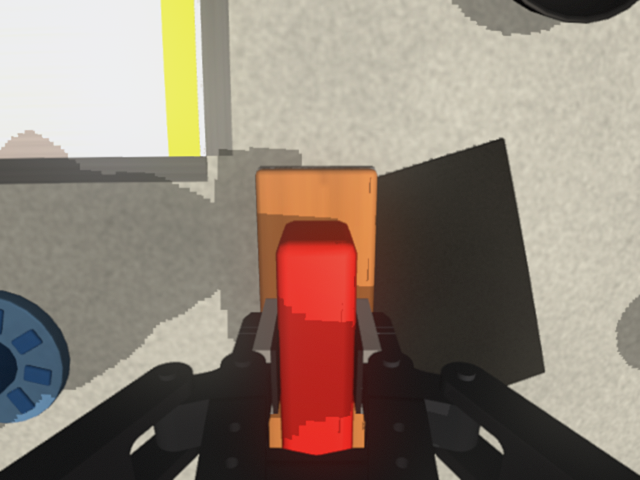

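```bash
python3 -m creep '[[0.02,0.012,0.01,-0.06,1],[0.03,0.014,0.012,-0.06,1],[0.02,0.01,0.012,0,1],[0,0,0,0,1],[0,0,0,0,1]]';  python3 to.py .475 -.34 .033 -80
```

```text
clock: 12.37
ee_pos: [0.4783, -0.3563, 0.0753]
ee_rot: [[0.163, -0.984, 0.075], [-0.982, -0.169, -0.083], [0.094, -0.06, -0.994]]
wrist_force: [-0.1, 1.0, -2.2]
finger_gap: 0.0231
t 12.37 pos [ 0.4783 -0.3563  0.0753] jaw -80.6 zax [ 0.075 -0.083 -0.994] F [-0.1  1.  -2.2] gap 0.0231
shift [-0.0206  0.003   0.0404] len 0.0454 rows 1.1
spin -0.0103
shift after spin [-0.0167  0.0004  0.0423]
```

```bash
python3 -m creep '[[-0.01,0.001,0.02,0,1],[-0.008,0.001,0.016,0,1],[0,0,0.004,0,1],[0,0,0.002,0,1]]';  python3 -m creep '[[0,0,0.002,0,1]]'; python3 -m creep '[[0,0,0.0015,0,1]]'
```

```text
clock: 12.7
ee_pos: [0.4786, -0.3396, 0.0308]
ee_rot: [[0.164, -0.984, 0.077], [-0.982, -0.17, -0.083], [0.095, -0.062, -0.994]]
wrist_force: [0.4, -1.3, -1.0]
finger_gap: 0.0233
clock: 12.78
ee_pos: [0.4793, -0.3391, 0.0291]
ee_rot: [[0.164, -0.983, 0.077], [-0.982, -0.171, -0.083], [0.094, -0.062, -0.994]]
wrist_force: [-0.3, 0.2, -1.6]
finger_gap: 0.0232
clock: 12.87
ee_pos: [0.4794, -0.3393, 0.0286]
ee_rot: [[0.165, -0.983, 0.077], [-0.982, -0.171, -0.083], [0.095, -0.062, -0.994]]
wrist_force: [-14.9, 4.5, 39.5]
finger_gap: 0.0234
```

```bash
python3 -m creep '[[0.003,-0.003,0.0016,0,1],[0.003,-0.003,0.0016,0,1],[0.003,-0.003,0.0016,0,1]]';  python3 -m creep '[[0.003,-0.003,0.0016,0,1],[0.003,-0.003,0.0016,0,1],[0.003,-0.003,0.0016,0,1]]'
```

```text
clock: 13.12
ee_pos: [0.49, -0.3471, 0.0289]
ee_rot: [[0.165, -0.983, 0.076], [-0.982, -0.171, -0.083], [0.095, -0.061, -0.994]]
wrist_force: [-2.4, 2.2, 4.7]
finger_gap: 0.023
clock: 13.37
ee_pos: [0.5014, -0.3553, 0.0288]
ee_rot: [[0.165, -0.983, 0.077], [-0.982, -0.171, -0.084], [0.096, -0.061, -0.994]]
wrist_force: [-6.2, 3.7, 12.8]
finger_gap: 0.0235
```

```bash
python3 -m creep '[[0.002,0,0.002,0,1],[0.002,0,0.002,0,1]]';  python3 -m creep '[[0.002,-0.001,0.0025,0,1],[0.002,-0.001,0.0025,0,1]]'
```

```text
clock: 13.53
ee_pos: [0.5031, -0.3579, 0.0283]
ee_rot: [[0.165, -0.983, 0.076], [-0.982, -0.171, -0.081], [0.093, -0.062, -0.994]]
wrist_force: [-17.3, 19.6, 44.0]
finger_gap: 0.0228
clock: 13.7
ee_pos: [0.5047, -0.3596, 0.0282]
ee_rot: [[0.166, -0.984, 0.073], [-0.982, -0.171, -0.077], [0.088, -0.059, -0.994]]
wrist_force: [-17.1, 13.9, 43.8]
finger_gap: 0.0236
```

```bash
python3 -m creep '[[0,0,-0.008,0,1],[-0.015,0.03,0,0,1],[0,0,0,0,1],[0,0,0.004,0,1]]';  python3 to.py .475 -.34 .028 -80
```

```text
clock: 14.03
ee_pos: [0.4719, -0.349, 0.0329]
ee_rot: [[0.166, -0.983, 0.074], [-0.982, -0.171, -0.077], [0.089, -0.06, -0.994]]
wrist_force: [1.2, 0.1, -1.4]
finger_gap: 0.0232
t 14.03 pos [ 0.4719 -0.349   0.0329] jaw -80.4 zax [ 0.074 -0.077 -0.994] F [ 1.2  0.1 -1.4] gap 0.0232
shift [-0.0087 -0.0043  0.0044] len 0.0107 rows 0.3
spin -0.0072
shift after spin [-0.0083 -0.0046  0.0049]
```

```bash
python3 -m creep '[[0,0,0.004,0,1],[0.001,-0.001,0.002,0,1],[0.002,-0.002,0.003,0,1]]'; python3 -m creep '[[0.0025,-0.0025,0.003,0,1],[0.0025,-0.0025,0.003,0,1],[0.0025,-0.0025,0.003,0,1]]';  python3 -m creep '[[0.003,-0.003,0.003,0,1],[0.003,-0.003,0.003,0,1],[0.003,-0.003,0.003,0,1]]'
```

```text
clock: 14.28
ee_pos: [0.4744, -0.3528, 0.0267]
ee_rot: [[0.164, -0.984, 0.071], [-0.983, -0.169, -0.077], [0.088, -0.057, -0.995]]
wrist_force: [-30.8, 10.7, 66.7]
finger_gap: 0.0232
clock: 14.53
ee_pos: [0.4784, -0.3574, 0.0263]
ee_rot: [[0.161, -0.985, 0.06], [-0.984, -0.165, -0.07], [0.079, -0.047, -0.996]]
wrist_force: [-29.6, 18.6, 77.9]
finger_gap: 0.0232
clock: 14.78
ee_pos: [0.4865, -0.3647, 0.0264]
ee_rot: [[0.159, -0.986, 0.053], [-0.985, -0.162, -0.067], [0.074, -0.042, -0.996]]
wrist_force: [-26.4, 15.3, 69.6]
finger_gap: 0.0232
```

```bash
python3 -m creep '[[0.002,-0.001,0.0026,0,1],[0.002,-0.001,0.0026,0,1],[0.002,-0.001,0.0026,0,1],[0.002,-0.001,0.0026,0,1]]'; python3 -m creep '[[0.002,-0.001,0.0026,0,1],[0.002,-0.001,0.0026,0,1],[0.002,-0.001,0.0026,0,1],[0.002,-0.001,0.0026,0,1]]'
```

```text
clock: 15.12
ee_pos: [0.4923, -0.3709, 0.0263]
ee_rot: [[0.158, -0.986, 0.051], [-0.985, -0.161, -0.062], [0.069, -0.04, -0.997]]
wrist_force: [-22.1, 17.1, 61.4]
finger_gap: 0.0233
clock: 15.45
ee_pos: [0.4984, -0.3775, 0.0263]
ee_rot: [[0.157, -0.986, 0.05], [-0.985, -0.159, -0.058], [0.065, -0.04, -0.997]]
wrist_force: [-20.2, 14.6, 58.3]
finger_gap: 0.0231
```

```bash
python3 -m creep '[[0,0,-0.006,0,1],[-0.017,0.006,0,0,1],[0,0,0.003,0,1],[0,0,0.002,0,1],[0,0,0,0,1]]'; python3 to.py .488 -.357 .026 -80
```

```text
clock: 15.87
ee_pos: [0.4932, -0.3627, 0.0273]
ee_rot: [[0.157, -0.986, 0.054], [-0.985, -0.16, -0.061], [0.068, -0.043, -0.997]]
wrist_force: [-6.0, 3.1, 8.7]
finger_gap: 0.0233
t 15.87 pos [ 0.4932 -0.3627  0.0273] jaw -80.9 zax [ 0.054 -0.061 -0.997] F [-6.   3.1  8.7] gap 0.0233
shift [-0.0066  0.0042  0.0006] len 0.0078 rows 0.2
spin -0.0166
shift after spin [-0.0066  0.0041  0.0013]
```

Contact. Release, then rise.

```bash
python3 -m creep '[[0,0,-0.0005,0,0.3],[0,0,0,0,0.3],[0,0,0,0,0],[0,0,0,0,0],[0,0,0,0,0],[0,0,0,0,0],[0,0,-0.02,0,0],[0,0,-0.04,0,0],[0,0,-0.04,0,0],[0,0,0,0,0]]'
python3 - <<'E'
from h import *
s=snap('wrist','w7')
s=snap('top','t7')
E
python3 to.py .43 -.08 .12 90
```

```text
clock: 16.7
ee_pos: [0.4884, -0.3572, 0.1281]
ee_rot: [[0.157, -0.986, 0.051], [-0.985, -0.16, -0.059], [0.067, -0.041, -0.997]]
wrist_force: [1.5, -1.4, 1.1]
finger_gap: 0.0853
t 16.8 pos [ 0.4873 -0.3563  0.1233] jaw -80.9 zax [ 0.047 -0.056 -0.997] F [ 0.3 -0.4  0.2] gap 0.0851
shift [-0.2815  0.0124 -0.015 ] len 0.2822 rows 7.1
spin 0.1585
shift after spin [-0.2763  0.0573  0.0033]
```

View pics/w7.png

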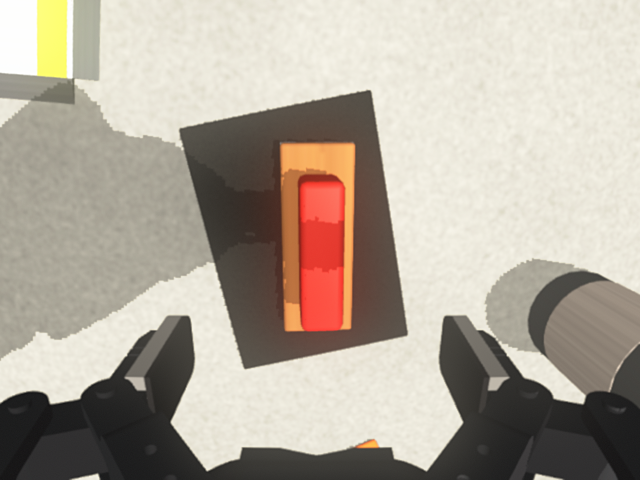

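View pics/t7.png

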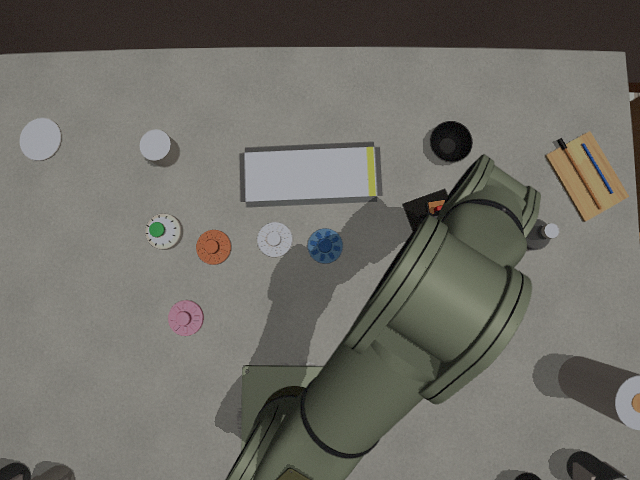

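```bash
python3 - <<'E'
from h import *
print(np.round(readout.sense()['joint_positions'],3))
E
python3 -m creep '[[-0.03,0,0,-0.12,0],[-0.03,0.005,0,-0.12,0],[-0.03,0.006,0,-0.12,0],[-0.03,0.01,0,-0.12,0],[-0.025,0.012,0,-0.12,0],[-0.025,0.015,0,-0.12,0],[-0.02,0.018,0,-0.12,0],[0,0,0,-0.12,0],[0,0,0,-0.12,0]]'
python3 to.py .437 -.08 .12 -19
python3 - <<'E'
from h import *
print(np.round(readout.sense()['joint_positions'],3))
E
```

```text
[ 0.53   0.861  0.075  1.586 -0.06   0.626 -0.787]
clock: 17.55
ee_pos: [0.3403, -0.2252, 0.1028]
ee_rot: [[0.955, -0.293, 0.041], [-0.292, -0.956, -0.045], [0.053, 0.031, -0.998]]
wrist_force: [1.2, -0.8, 0.0]
finger_gap: 0.0854
t 17.55 pos [ 0.3403 -0.2252  0.1028] jaw -17.0 zax [ 0.041 -0.045 -0.998] F [ 1.2 -0.8  0. ] gap 0.0854
shift [ 0.0509 -0.1666 -0.0197] len 0.1753 rows 4.4
spin 0.0353
shift after spin [ 0.0441 -0.1688 -0.0172]
[ 0.505  0.736 -0.024  2.272  0.444  0.085 -0.251]
```

```bash
python3 -m creep '[[0.01,-0.034,-0.004,0.035,0],[0.01,-0.034,-0.004,0,0],[0.01,-0.034,-0.004,0,0],[0.01,-0.034,-0.004,0,0],[0.006,-0.025,-0.002,0,0],[0,0,0,0,0]]'
cat > pl.py <<'E'
# plaque finder in wrist view: pl.py name
import sys
from h import *
s=snap('wrist',sys.argv[2] if len(sys.argv)>2 else None)
for d in models.spot_point('wrist',sys.argv[1])[:3]: print('spot',round(d['confidence'],2),np.round(d['point'],0),at_z(s,d['point'],0).round(4))
for d in models.trace('wrist',sys.argv[1])[:2]:
    m=d['mask']; ys,xs=np.nonzero(m)
    P=np.array([at_depth(s,(x,y)) for x,y in zip(xs[::5],ys[::5]) if s['range_z'][y,x]>0])
    top=P[P[:,2]>P[:,2].max()-.006]
    print('trace',round(d['confidence'],2),'bosstop z',top[:,2].mean().round(4), (cv2.minEnclosingCircle((top[:,:2]*1000).astype(np.float32))), 'disc',cv2.minEnclosingCircle((P[:,:2]*1000).astype(np.float32)), 'lowz',np.percentile(P[:,2],10).round(4))
E
python3 pl.py plaque_blue w8; python3 to.py .437 -.08 .12 -19
```

```text
clock: 18.05
ee_pos: [0.4342, -0.0811, 0.1137]
ee_rot: [[0.945, -0.326, 0.032], [-0.325, -0.945, -0.04], [0.043, 0.027, -0.999]]
wrist_force: [0.6, 0.4, -0.5]
finger_gap: 0.0857
spot 0.71 [303. 217.] [ 0.4317 -0.0751  0.    ]
trace 0.96 bosstop z 0.0345 ((432.7380676269531, -74.06975555419922), 18.01297950744629) disc ((433.65771484375, -75.93013763427734), 46.59999084472656) lowz 0.0121
trace 0.65 bosstop z 0.0026 ((504.17962646484375, -333.4842224121094), 57.44429397583008) disc ((504.17962646484375, -333.4842224121094), 57.44429397583008) lowz 0.001
t 18.2 pos [ 0.4313 -0.0859  0.1137] jaw -19.3 zax [ 0.029 -0.042 -0.999] F [-0.3 -0.5  0.2] gap 0.0855
shift [ 0.0037 -0.0072 -0.0063] len 0.0103 rows 0.3
spin -0.0047
shift after spin [ 0.0035 -0.0074 -0.0063]
```

View pics/w8.png

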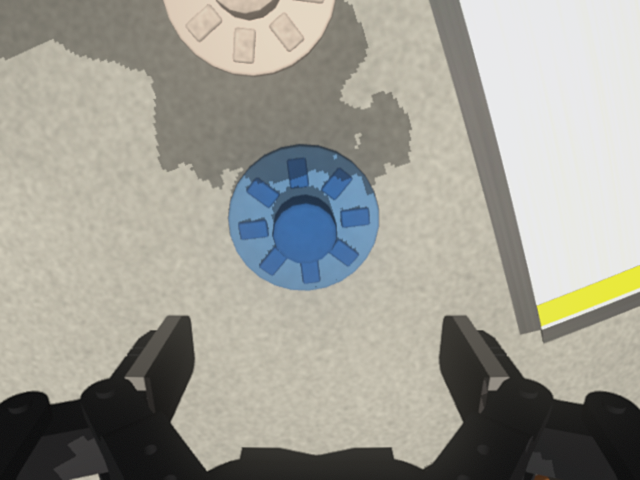

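```bash
python3 to.py .4327 -.0741 .03 -17.6; python3 -m creep '[[-0.001,-0.01,0.02,-0.03,0],[-0.001,-0.005,0.03,0,0],[0,0,0.025,0,0],[0,0,0,0,0]]'; python3 to.py .4327 -.0741 .02 -17.6
```

```text
t 18.2 pos [ 0.4313 -0.0859  0.1137] jaw -19.3 zax [ 0.029 -0.042 -0.999] F [-0.3 -0.5  0.2] gap 0.0855
shift [-0.006  -0.0141  0.0832] len 0.0846 rows 2.1
spin -0.0291
shift after spin [-0.0022 -0.0116  0.0837]
clock: 18.53
ee_pos: [0.4347, -0.0789, 0.0357]
ee_rot: [[0.951, -0.308, 0.03], [-0.307, -0.951, -0.044], [0.042, 0.033, -0.999]]
wrist_force: [-0.3, -0.6, -0.3]
finger_gap: 0.0853
t 18.53 pos [ 0.4347 -0.0789  0.0357] jaw -17.9 zax [ 0.03  -0.044 -0.999] F [-0.3 -0.6 -0.3] gap 0.0853
shift [-0.0041 -0.0044  0.0154] len 0.0165 rows 0.4
spin -0.0051
shift after spin [-0.0034 -0.0039  0.0157]
```

```bash
python3 -m creep '[[-0.003,-0.004,0.01,0,0],[0,0,0.005,0,0],[0,0,0,0,0.5],[0,0,0,0,0.5],[0,0,0,0,0.5],[0,0,0,0,0.5]]'; python3 to.py .4327 -.0741 .02 -17.6; python3 -c "
from h import *; snap('wrist','w9')"
```

```text
clock: 19.03
ee_pos: [0.4333, -0.0797, 0.0243]
ee_rot: [[0.949, -0.315, 0.024], [-0.314, -0.948, -0.045], [0.037, 0.036, -0.999]]
wrist_force: [-0.1, 0.6, 0.7]
finger_gap: 0.0429
t 19.03 pos [ 0.4333 -0.0797  0.0243] jaw -18.3 zax [ 0.024 -0.045 -0.999] F [-0.1  0.6  0.7] gap 0.0429
shift [-0.0025 -0.0053  0.004 ] len 0.0071 rows 0.2
spin -0.0125
shift after spin [-0.0023 -0.0051  0.0043]
```

View pics/w9.png

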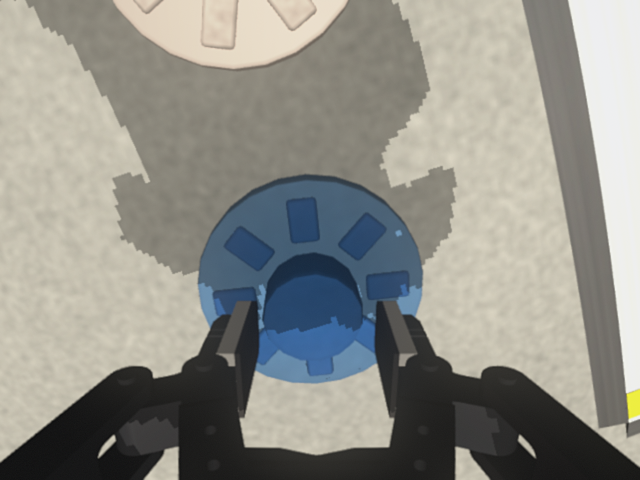

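```bash
python3 -m creep '[[-0.001,-0.006,0.004,0,0.52],[0,-0.001,0.001,0,0.52],[0,0,0,0,0.52]]'; python3 to.py .6247 -.135 .02 -17.6; python3 -c "
from h import *; snap('wrist','w10')"
```

```text
clock: 19.33
ee_pos: [0.436, -0.0725, 0.02]
ee_rot: [[0.949, -0.316, 0.025], [-0.314, -0.948, -0.045], [0.038, 0.035, -0.999]]
wrist_force: [1.0, 0.1, -0.2]
finger_gap: 0.041
t 19.33 pos [ 0.436  -0.0725  0.02  ] jaw -18.3 zax [ 0.025 -0.045 -0.999] F [ 1.   0.1 -0.2] gap 0.041
shift [ 0.1986 -0.0003  0.0075] len 0.1988 rows 5.0
spin -0.0129
shift after spin [ 0.1987  0.0025 -0.    ]
```

View pics/w10.png

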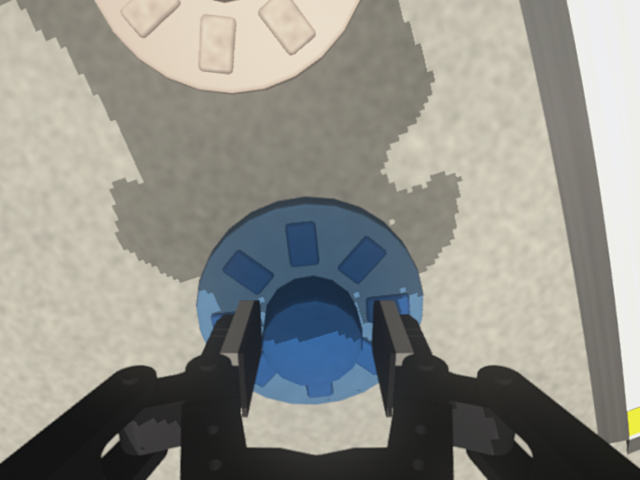

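```bash
python3 -m creep '[[0.008,0,0.0003,0,0.52],[0.014,0,0.0005,0,0.52],[0.014,0,0.0005,0,0.52],[0.014,0,0.0005,0,0.52],[0.008,0,0.0003,0,0.52]]'; python3 to.py .6247 -.135 .02 -17.6; python3 -c "
from h import *; snap('wrist','w11')"
```

```text
clock: 19.8
ee_pos: [0.4883, -0.0899, 0.0196]
ee_rot: [[0.95, -0.313, 0.015], [-0.312, -0.949, -0.045], [0.028, 0.038, -0.999]]
wrist_force: [-4.3, 1.3, 2.0]
finger_gap: 0.0412
t 19.8 pos [ 0.4883 -0.0899  0.0196] jaw -18.2 zax [ 0.015 -0.045 -0.999] F [-4.3  1.3  2. ] gap 0.0412
shift [1.436e-01 1.000e-04 3.600e-03] len 0.1437 rows 3.6
spin -0.0104
shift after spin [ 0.1437  0.0017 -0.0004]
```

View pics/w11.png

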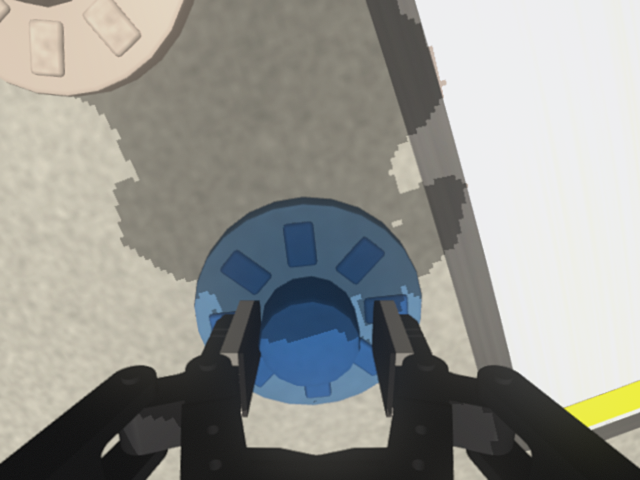

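```bash
python3 -m creep '[[0.013,0,0.0002,0,0.52],[0.014,0,0.0002,0,0.52],[0.014,0,0.0002,0,0.52],[0.014,0,0.0002,0,0.52],[0.008,0,0.0002,0,0.52]]'; python3 to.py .6247 -.135 .02 -17.6; python3 -c "
from h import *; snap('wrist','w12')"
```

```text
clock: 20.27
ee_pos: [0.5451, -0.1093, 0.0195]
ee_rot: [[0.95, -0.312, 0.005], [-0.312, -0.949, -0.044], [0.018, 0.04, -0.999]]
wrist_force: [-6.2, 1.8, 4.0]
finger_gap: 0.0409
t 20.27 pos [ 0.5451 -0.1093  0.0195] jaw -18.2 zax [ 0.005 -0.044 -0.999] F [-6.2  1.8  4. ] gap 0.0409
shift [ 0.0836 -0.0005  0.001 ] len 0.0837 rows 2.1
spin -0.0098
shift after spin [ 0.0836  0.0004 -0.0005]
```

View pics/w12.png

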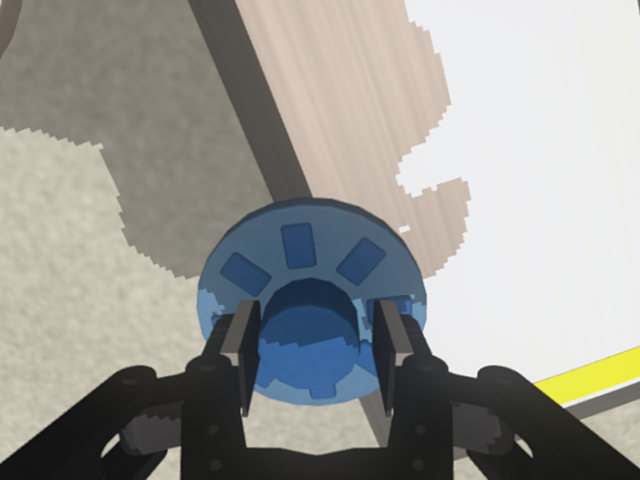

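```bash
python3 -m creep '[[0.013,0,-0.0006,0,0.52],[0.014,0,-0.0006,0,0.52],[0.014,0,-0.0006,0,0.52],[0.014,0,-0.0003,0,0.52],[0.013,0,0,0,0.52],[0.013,0,0,0,0.52]]'; python3 to.py .6247 -.135 .02 -17.6; python3 -c "
from h import *; snap('wrist','w13')"
```

```text
clock: 20.82
ee_pos: [0.6186, -0.1329, 0.0212]
ee_rot: [[0.951, -0.31, -0.005], [-0.31, -0.95, -0.042], [0.009, 0.042, -0.999]]
wrist_force: [-4.7, 1.3, 3.6]
finger_gap: 0.0411
t 20.82 pos [ 0.6186 -0.1329  0.0212] jaw -18.0 zax [-0.005 -0.042 -0.999] F [-4.7  1.3  3.6] gap 0.0411
shift [0.0065 0.     0.0012] len 0.0066 rows 0.2
spin -0.0077
shift after spin [0.0065 0.0002 0.0012]
```

View pics/w13.png

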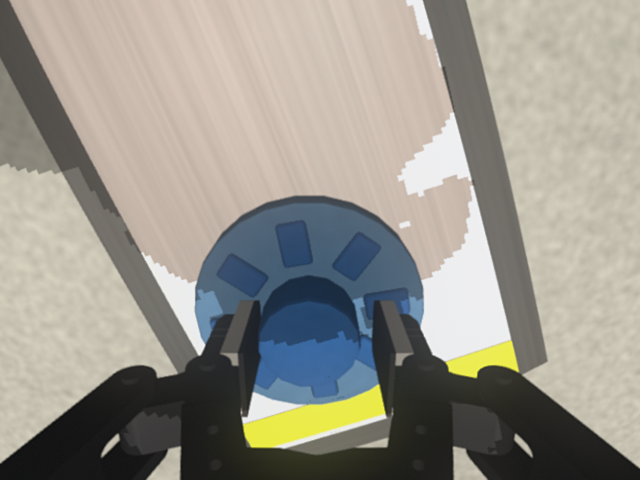

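```bash
python3 -m creep '[[0.006,0,0,0,0.52],[0.003,0,0,0,0.52],[-0.003,0,0,0,0.3],[0,0,0,0,0.1],[0,0,0,0,0],[0,0,0,0,0],[0,0,-0.03,0,0],[0,0,-0.04,0,0],[0,0,-0.03,0,0],[0,0,0,0,0]]'; python3 pl.py plaque_blue w14; python3 to.py .4476 .056 .12 -27
```

```text
clock: 21.7
ee_pos: [0.6217, -0.1288, 0.1221]
ee_rot: [[0.951, -0.308, -0.008], [-0.308, -0.95, -0.042], [0.005, 0.043, -0.999]]
wrist_force: [-0.1, 0.4, 0.3]
finger_gap: 0.0854
spot 0.61 [325. 228.] [ 0.6248 -0.1371  0.    ]
trace 0.96 bosstop z 0.0375 ((623.7711181640625, -136.4828643798828), 17.748598098754883) disc ((623.7258911132812, -136.2105255126953), 44.774208068847656) lowz 0.0151
t 21.85 pos [ 0.6197 -0.1288  0.1167] jaw -18.0 zax [-0.015 -0.041 -0.999] F [-0.1 -0.  -0.4] gap 0.0853
shift [-0.2207 -0.1225 -0.0084] len 0.2526 rows 6.3
spin 0.1579
shift after spin [-0.2372 -0.0866 -0.0033]
```

View pics/w14.png

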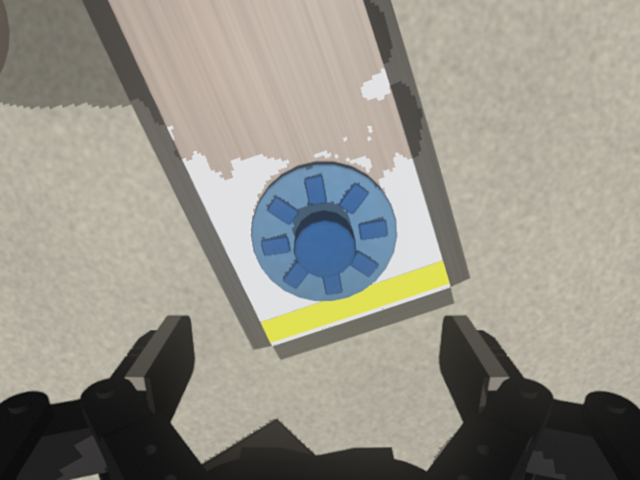

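```bash
python3 -m creep '[[-0.03,-0.015,-0.001,0.05,0],[-0.034,-0.016,-0.001,0.05,0],[-0.034,-0.016,-0.001,0.05,0],[-0.034,-0.015,0,0.02,0],[-0.034,-0.012,0,0,0],[-0.034,-0.012,0,0,0],[-0.025,-0.01,0,0,0],[0,0,0,0,0],[0,0,0,0,0]]'; python3 pl.py plaque_ivory w15; python3 to.py .4476 .056 .12 -27.9
```

```text
clock: 22.6
ee_pos: [0.4418, 0.0572, 0.1057]
ee_rot: [[0.879, -0.475, -0.028], [-0.476, -0.878, -0.044], [-0.004, 0.052, -0.999]]
wrist_force: [0.1, -0.9, -0.8]
finger_gap: 0.0853
spot 0.66 [327. 226.] [0.4461 0.0539 0.    ]
trace 0.64 bosstop z 0.0345 ((448.26739501953125, 54.57535171508789), 17.73969268798828) disc ((449.9022521972656, 54.4258918762207), 46.2172966003418) lowz 0.0121
trace 0.16 bosstop z 0.0342 ((423.4093017578125, 201.14056396484375), 13.50438404083252) disc ((421.6539306640625, 206.11729431152344), 47.211917877197266) lowz 0.0117
t 22.75 pos [0.443  0.056  0.1059] jaw -28.6 zax [-0.027 -0.044 -0.999] F [ 0.3 -0.5 -0.4] gap 0.0855
shift [ 0.004  -0.0015 -0.0142] len 0.0149 rows 0.4
spin -0.0117
shift after spin [ 0.0041 -0.0022 -0.0141]
```

View pics/w15.png

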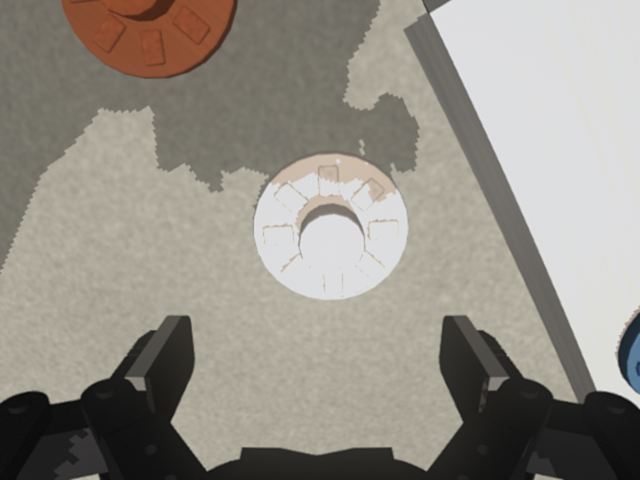

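```bash
python3 to.py .4483 .0546 .02 -27.9; python3 -m creep '[[0.003,-0.004,0.02,0,0],[0.002,-0.003,0.03,0,0],[0,0,0.022,0,0],[0,0,0,0,0]]'; python3 to.py .4483 .0546 .02 -27.9
```

```text
t 22.75 pos [0.443  0.056  0.1059] jaw -28.6 zax [-0.027 -0.044 -0.999] F [ 0.3 -0.5 -0.4] gap 0.0855
shift [ 0.0056 -0.0058  0.0857] len 0.0861 rows 2.2
spin -0.0117
shift after spin [ 0.0054 -0.0013  0.0859]
clock: 23.08
ee_pos: [0.4523, 0.053, 0.0311]
ee_rot: [[0.875, -0.483, -0.022], [-0.484, -0.874, -0.044], [0.002, 0.049, -0.999]]
wrist_force: [0.8, 0.3, 0.4]
finger_gap: 0.0857
t 23.08 pos [0.4523 0.053  0.0311] jaw -28.9 zax [-0.022 -0.044 -0.999] F [0.8 0.3 0.4] gap 0.0857
shift [-0.0043 -0.      0.0111] len 0.0119 rows 0.3
spin -0.0178
shift after spin [-0.0043  0.0005  0.0111]
```

```bash
python3 -m creep '[[-0.003,0,0.008,0,0],[-0.001,0,0.003,-0.015,0.3],[0,0,0,0,0.52],[0,0,0,0,0.52],[0,0,0,0,0.52],[0,0,0,0,0.52]]'; python3 to.py .62 -.035 .02 -27.9;  python3 -c "
from h import *; snap('wrist','w16')"
```

```text
clock: 23.58
ee_pos: [0.4505, 0.0515, 0.0224]
ee_rot: [[0.881, -0.473, -0.021], [-0.473, -0.88, -0.045], [0.002, 0.05, -0.999]]
wrist_force: [-0.5, 0.2, -0.3]
finger_gap: 0.041
t 23.58 pos [0.4505 0.0515 0.0224] jaw -28.3 zax [-0.021 -0.045 -0.999] F [-0.5  0.2 -0.3] gap 0.041
shift [ 0.1903 -0.0042  0.0026] len 0.1903 rows 4.8
spin -0.0062
shift after spin [ 0.1903 -0.0029  0.0024]
```

View pics/w16.png

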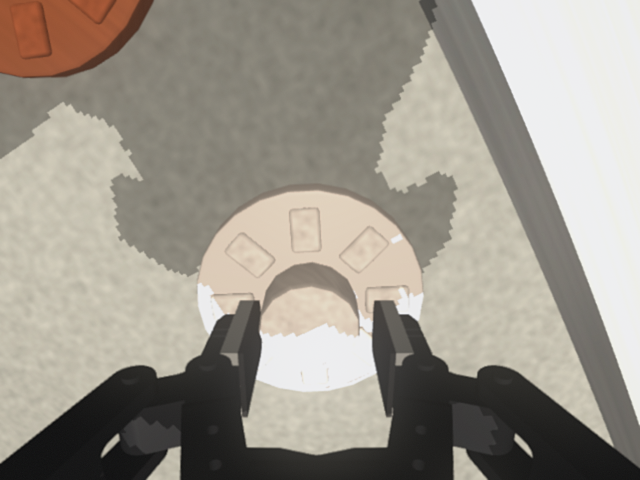

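```bash
python3 -m creep '[[0,-0.003,0.002,0,0.52],[0.008,0,0.0002,0,0.52],[0.014,0,0.0002,0,0.52],[0.014,0,0.0002,0,0.52],[0.014,0,0,0,0.52],[0.014,0,0,0,0.52],[0.014,0,0,0,0.52],[0.014,0,0,0,0.52]]'; python3 to.py .62 -.035 .02 -27.9;  python3 -c "
from h import *; snap('wrist','w17')"
```

```text
clock: 24.3
ee_pos: [0.532, 0.0128, 0.0205]
ee_rot: [[0.883, -0.468, -0.031], [-0.469, -0.882, -0.043], [-0.007, 0.053, -0.999]]
wrist_force: [-4.2, 2.1, 4.1]
finger_gap: 0.041
t 24.3 pos [0.532  0.0128 0.0205] jaw -28.0 zax [-0.031 -0.043 -0.999] F [-4.2  2.1  4.1] gap 0.041
shift [ 0.1001  0.001  -0.0002] len 0.1001 rows 2.5
spin -0.0011
shift after spin [0.1001 0.0011 0.0005]
```

View pics/w17.png

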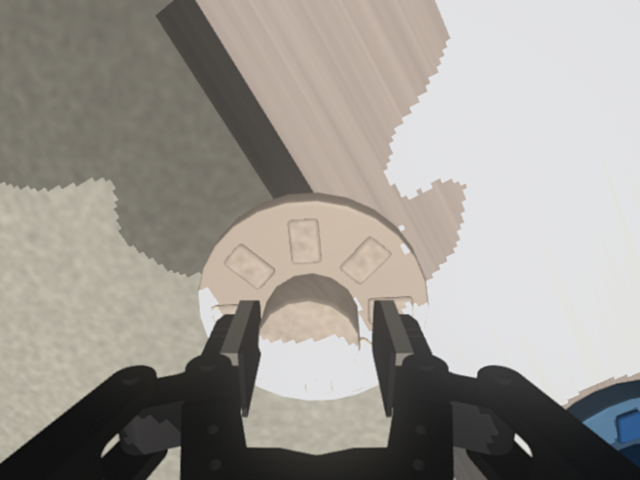

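```bash
python3 -m creep '[[0.014,0,-0.0006,0,0.52],[0.014,0,-0.0006,0,0.52],[0.014,0,-0.0006,0,0.52],[0.014,0,-0.0006,0,0.52],[0.014,0,-0.0003,0,0.52],[0.014,0,-0.0002,0,0.52],[0.012,0,0,0,0.52]]'; python3 to.py .62 -.035 .02 -27.9;  python3 -c "
from h import *; snap('wrist','w18')"
```

```text
clock: 24.93
ee_pos: [0.619, -0.0319, 0.0224]
ee_rot: [[0.883, -0.467, -0.033], [-0.469, -0.882, -0.042], [-0.01, 0.053, -0.999]]
wrist_force: [-3.5, 2.2, 3.1]
finger_gap: 0.0411
t 24.93 pos [ 0.619  -0.0319  0.0224] jaw -27.9 zax [-0.033 -0.042 -0.999] F [-3.5  2.2  3.1] gap 0.0411
shift [0.0024 0.0021 0.0025] len 0.004 rows 0.1
spin -0.0007
shift after spin [0.0023 0.0023 0.0024]
```

View pics/w18.png

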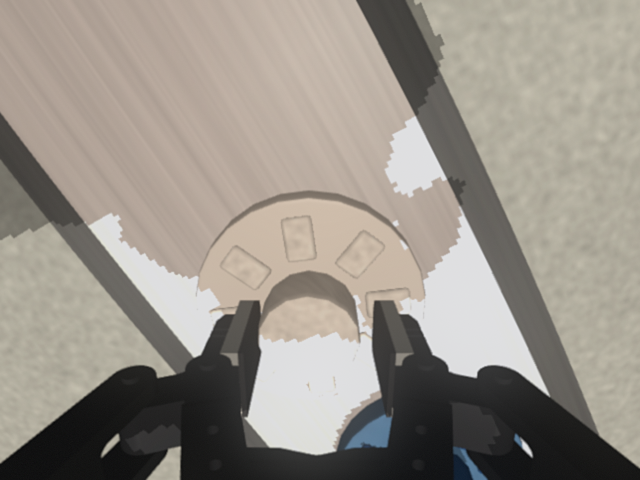

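```bash
python3 -m creep '[[0.004,0,0,0,0.52],[-0.003,0,0,0,0.3],[0,0,0,0,0.1],[0,0,0,0,0],[0,0,0,0,0],[0,0,-0.03,0,0],[0,0,-0.04,0,0],[0,0,-0.03,0,0],[0,0,0,0,0]]'; python3 pl.py plaque_ivory w19; python3 to.py .43 .2 .12 -37
```

```text
clock: 25.73
ee_pos: [0.6211, -0.0262, 0.1243]
ee_rot: [[0.884, -0.466, -0.037], [-0.467, -0.883, -0.042], [-0.013, 0.054, -0.998]]
wrist_force: [1.3, -0.1, 1.9]
finger_gap: 0.0853
spot 0.85 [327. 226.] [ 0.6219 -0.035   0.    ]
trace 0.74 bosstop z 0.0375 ((621.1640014648438, -33.25699234008789), 17.607851028442383) disc ((619.974365234375, -36.62485885620117), 48.00788879394531) lowz 0.015
t 25.88 pos [ 0.619  -0.0265  0.1189] jaw -27.9 zax [-0.043 -0.042 -0.998] F [-0.7  0.1 -0.6] gap 0.085
shift [-0.2729 -0.1119 -0.0025] len 0.295 rows 7.4
spin 0.1594
shift after spin [-0.2873 -0.0671 -0.0011]
```

View pics/w19.png

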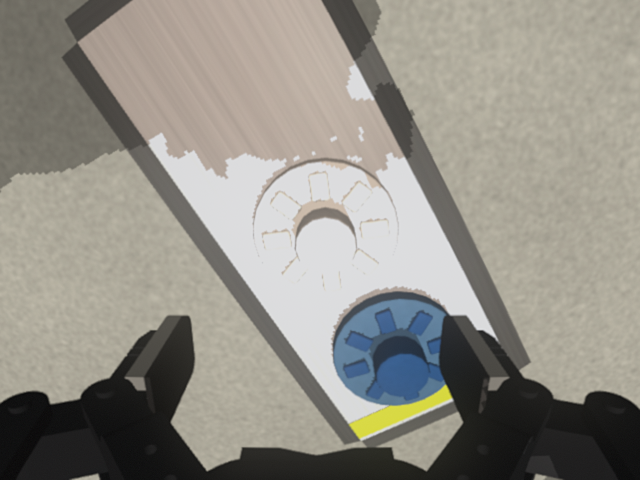

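```bash
python3 -m creep '[[-0.03,-0.012,0,0.05,0],[-0.036,-0.012,0,0.05,0],[-0.036,-0.012,0,0.03,0],[-0.036,-0.01,0,0,0],[-0.036,-0.008,0,0,0],[-0.036,-0.008,0,0,0],[-0.036,-0.006,0,0,0],[-0.025,-0.003,0,0,0],[0,0,0,0,0],[0,0,0,0,0]]'; python3 pl.py plaque_copper w20; python3 to.py .43 .2 .12 -35.3
```

```text
clock: 26.72
ee_pos: [0.4176, 0.1885, 0.1075]
ee_rot: [[0.81, -0.583, -0.059], [-0.586, -0.809, -0.05], [-0.018, 0.075, -0.997]]
wrist_force: [0.5, -0.0, -0.3]
finger_gap: 0.0853
spot 0.96 [ 30. 259.] [0.2466 0.2773 0.    ]
spot 0.56 [309. 182.] [0.4259 0.2111 0.    ]
trace 0.94 bosstop z 0.0345 ((428.3744812011719, 211.4793243408203), 17.766006469726562) disc ((426.5888671875, 209.59429931640625), 47.2279167175293) lowz 0.0121
trace 0.65 bosstop z 0.0342 ((251.22613525390625, 275.167236328125), 16.82413673400879) disc ((244.50567626953125, 274.8074951171875), 49.48777389526367) lowz 0.0096
t 26.87 pos [0.419  0.1873 0.1077] jaw -36.0 zax [-0.058 -0.05  -0.997] F [ 0.4 -0.5  0.2] gap 0.0856
shift [ 0.0012 -0.0158 -0.0135] len 0.0208 rows 0.5
spin -0.0128
shift after spin [ 0.0017 -0.0167 -0.0123]
```

View pics/w20.png

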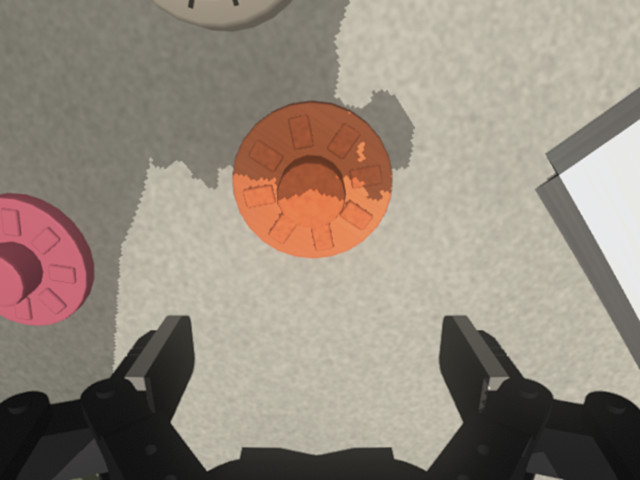

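```bash
python3 to.py .4284 .2115 .02 -36.8; python3 -m creep '[[0.001,-0.014,0.02,0.013,0],[0.001,-0.012,0.03,0,0],[0,-0.002,0.022,0,0],[0,0,0,0,0]]'; python3 to.py .4284 .2115 .02 -36.8
```

```text
t 26.87 pos [0.419  0.1873 0.1077] jaw -36.0 zax [-0.058 -0.05  -0.997] F [ 0.4 -0.5  0.2] gap 0.0856
shift [-0.0051 -0.0315  0.0857] len 0.0915 rows 2.3
spin 0.0133
shift after spin [-0.007  -0.025   0.0877]
clock: 27.2
ee_pos: [0.4373, 0.2021, 0.0313]
ee_rot: [[0.796, -0.602, -0.054], [-0.605, -0.795, -0.049], [-0.014, 0.072, -0.997]]
wrist_force: [0.1, 0.1, -0.6]
finger_gap: 0.0854
t 27.2 pos [0.4373 0.2021 0.0313] jaw -37.2 zax [-0.054 -0.049 -0.997] F [ 0.1  0.1 -0.6] gap 0.0854
shift [-0.0126 -0.003   0.0113] len 0.0172 rows 0.4
spin -0.0073
shift after spin [-0.0128 -0.0022  0.0113]
```

```bash
python3 -m creep '[[-0.012,-0.004,0.003,0,0],[-0.001,-0.001,0.006,0,0.3],[0,0,0,0,0.4],[0,0,0,0,0.4]]'; python3 to.py .4284 .2115 .02 -36.8;  python3 -c "
from h import *; snap('wrist','w21')"
```

```text
clock: 27.53
ee_pos: [0.4301, 0.2122, 0.023]
ee_rot: [[0.794, -0.606, -0.054], [-0.608, -0.793, -0.049], [-0.013, 0.072, -0.997]]
wrist_force: [-0.6, -0.3, 0.3]
finger_gap: 0.0523
t 27.53 pos [0.4301 0.2122 0.023 ] jaw -37.4 zax [-0.054 -0.049 -0.997] F [-0.6 -0.3  0.3] gap 0.0523
shift [-0.0009  0.0014  0.0031] len 0.0036 rows 0.1
spin -0.0111
shift after spin [-0.001   0.0016  0.003 ]
```

View pics/w21.png

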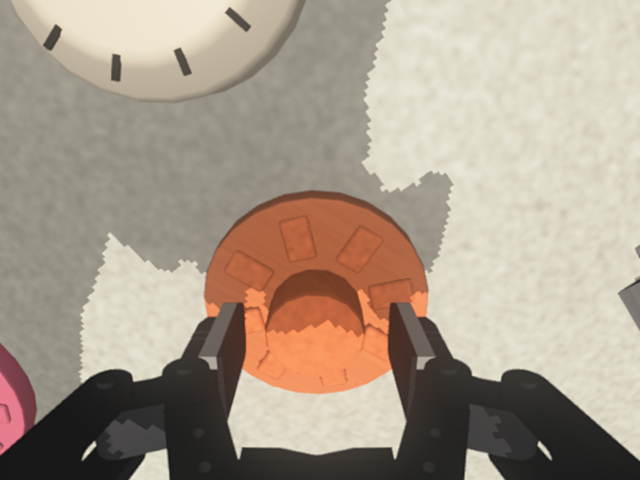

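```bash
python3 -m creep '[[0,-0.001,0.002,0,0.52],[0,0,0,0,0.52],[0.008,0,0,0,0.52],[0.014,0,0,0,0.52],[0.014,0,0,0,0.52],[0.014,0,0,0,0.52],[0.014,0,0,0,0.52],[0.014,0,0,0,0.52],[0.014,0,0,0,0.52],[0.014,0,0,0,0.52]]'; python3 to.py .615 .072 .02 -36.8;  python3 -c "
from h import *; snap('wrist','w22')"
```

```text
clock: 28.42
ee_pos: [0.52, 0.1445, 0.0225]
ee_rot: [[0.795, -0.604, -0.053], [-0.606, -0.794, -0.048], [-0.013, 0.071, -0.997]]
wrist_force: [-2.2, 1.7, 3.3]
finger_gap: 0.0411
t 28.42 pos [0.52   0.1445 0.0225] jaw -37.3 zax [-0.053 -0.048 -0.997] F [-2.2  1.7  3.3] gap 0.0411
shift [0.1195 0.     0.001 ] len 0.1195 rows 3.0
spin -0.0086
shift after spin [0.1195 0.0011 0.0025]
```

View pics/w22.png

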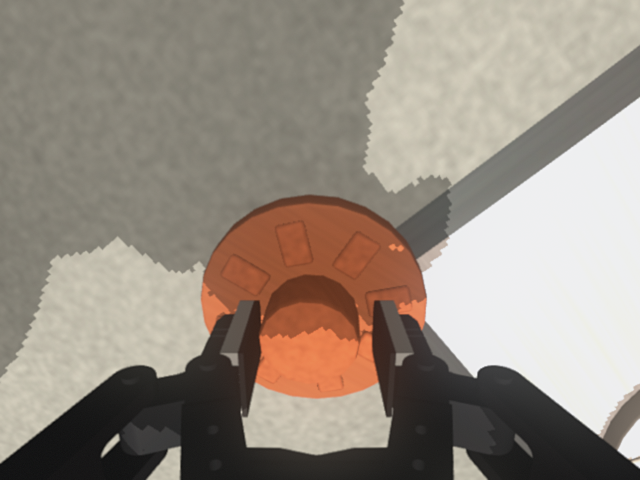

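```bash
python3 -m creep '[[0.014,0,0,0,0.52],[0.014,0,-0.0003,0,0.52],[0.014,0,-0.0003,0,0.52],[0.014,0,-0.0003,0,0.52],[0.014,0,-0.0003,0,0.52],[0.014,0,-0.0003,0,0.52],[0.014,0,-0.0002,0,0.52],[0.012,0,0,0,0.52]]'; python3 to.py .615 .072 .02 -36.8;  python3 -c "
from h import *; snap('wrist','w23')"
```

```text
clock: 29.13
ee_pos: [0.6116, 0.0713, 0.0241]
ee_rot: [[0.794, -0.606, -0.054], [-0.608, -0.792, -0.049], [-0.013, 0.072, -0.997]]
wrist_force: [-2.4, 1.9, 0.7]
finger_gap: 0.0407
t 29.13 pos [0.6116 0.0713 0.0241] jaw -37.5 zax [-0.054 -0.049 -0.997] F [-2.4  1.9  0.7] gap 0.0407
shift [ 0.0023 -0.0029  0.0039] len 0.0054 rows 0.1
spin -0.0118
shift after spin [ 0.0023 -0.0026  0.0041]
```

View pics/w23.png

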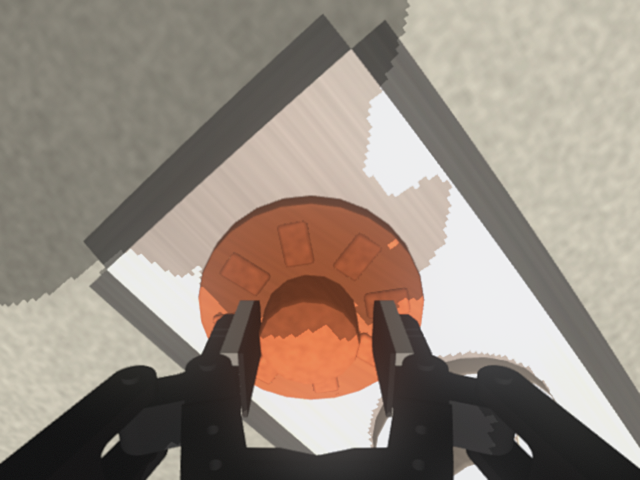

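```bash
python3 -m creep '[[0.006,0,0,0,0.52],[-0.002,0,0,0,0.3],[0,0,0,0,0.1],[0,0,0,0,0],[0,0,0,0,0],[0,0,-0.03,0,0],[0,0,-0.04,0,0],[0,0,-0.04,0,0],[0,0,0,0,0]]'; python3 pl.py plaque_copper w24; python3 to.py .46 .332 .15
```

```text
clock: 29.93
ee_pos: [0.6189, 0.0748, 0.1364]
ee_rot: [[0.794, -0.605, -0.058], [-0.608, -0.792, -0.05], [-0.016, 0.075, -0.997]]
wrist_force: [1.9, -0.4, 1.5]
finger_gap: 0.0854
spot 0.6 [321. 222.] [0.612  0.0648 0.    ]
trace 0.93 bosstop z 0.0375 ((614.3380737304688, 64.97442626953125), 17.704994201660156) disc ((612.3074340820312, 61.739295959472656), 48.28255081176758) lowz 0.0149
t 30.08 pos [0.6163 0.0739 0.1298] jaw -37.5 zax [-0.066 -0.052 -0.996] F [-0.5 -0.2 -1.1] gap 0.0855
shift [-0.2814 -0.1083 -0.0232] len 0.3024 rows 7.6
```

View pics/w24.png

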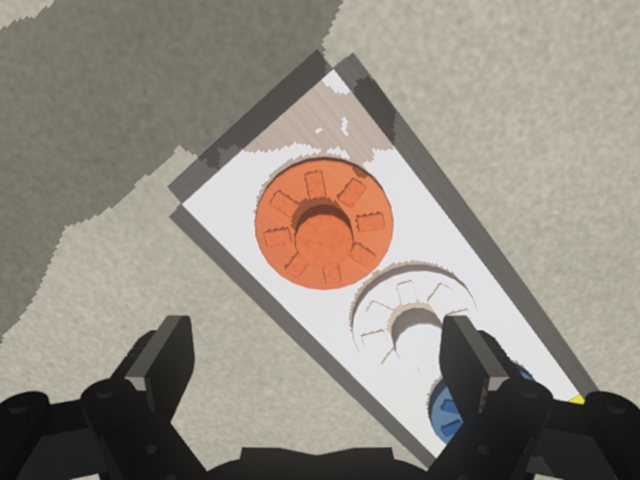

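```bash
python3 -m creep '[[-0.03,-0.012,-0.003,0,0],[-0.036,-0.014,-0.003,0,0.5],[-0.036,-0.014,-0.003,0,1],[-0.036,-0.014,-0.003,0,1],[-0.036,-0.014,-0.003,0,1],[-0.036,-0.014,-0.003,0,1],[-0.036,-0.014,-0.003,0,1],[-0.02,-0.008,-0.002,0,1],[0,0,0,0,1],[0,0,0,0,1]]'
python3 - <<'E'
from h import *
from meas import rect
np.set_printoptions(precision=4,suppress=True)
s=snap('wrist','w25')
hsv=cv2.cvtColor(s['pixels'],cv2.COLOR_RGB2HSV); H,S,V=[hsv[:,:,i].astype(int) for i in range(3)]
m=(H>40)&(H<90)&(S>100); ys,xs=np.nonzero(m)
P=np.array([at_depth(s,(x,y)) for x,y in zip(xs,ys)]);P=P[P[:,2]>.06]
if len(P): print(P[:,2].mean(),cv2.minEnclosingCircle((P[:,:2]*1000).astype(np.float32)))
s=snap('top','t25')
for t in ['plaque_copper','plaque_ivory','plaque_blue']:
    for d in models.trace('top',t)[:2]:
        m=d['mask'];ys,xs=np.nonzero(m);P=np.array([at_depth(s,(x,y)) for x,y in zip(xs,ys)])
        top=P[P[:,2]>P[:,2].max()-.006];print(t,d['confidence'],cv2.minEnclosingCircle((top[:,:2]*1000).astype(np.float32)),P[:,2].max())
E
python3 to.py .4635 .338 .12
```

```text
clock: 30.92
ee_pos: [0.4566, 0.3267, 0.1383]
ee_rot: [[0.792, -0.605, -0.082], [-0.61, -0.79, -0.062], [-0.027, 0.099, -0.995]]
wrist_force: [0.7, -0.7, -0.7]
finger_gap: 0.0003
0.06977197724037243 ((484.1849365234375, 360.35821533203125), 46.46589279174805)
plaque_copper 0.9 ((353.27459716796875, -91.63944244384766), 9.999999747378752e-05) 1.1101116959624242
plaque_copper 0.87 ((353.27459716796875, -91.63944244384766), 9.999999747378752e-05) 1.1101116959624242
plaque_ivory 0.63 ((353.27459716796875, -91.63944244384766), 9.999999747378752e-05) 1.1101116959624242
plaque_blue 0.96 ((353.27459716796875, -91.63944244384766), 9.999999747378752e-05) 1.1101116959624242
t 31.17 pos [0.4584 0.325  0.139 ] jaw -37.8 zax [-0.081 -0.061 -0.995] F [0.3 0.1 0. ] gap -0.0
shift [-0.0034 -0.0153  0.0177] len 0.0236 rows 0.6
```

View pics/w25.png

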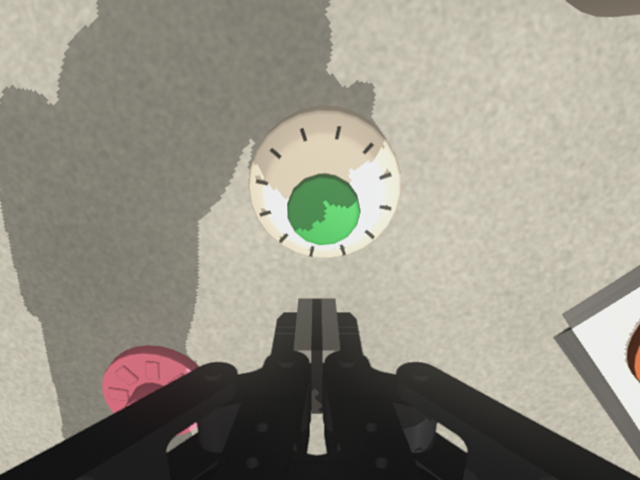

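View pics/t25.png

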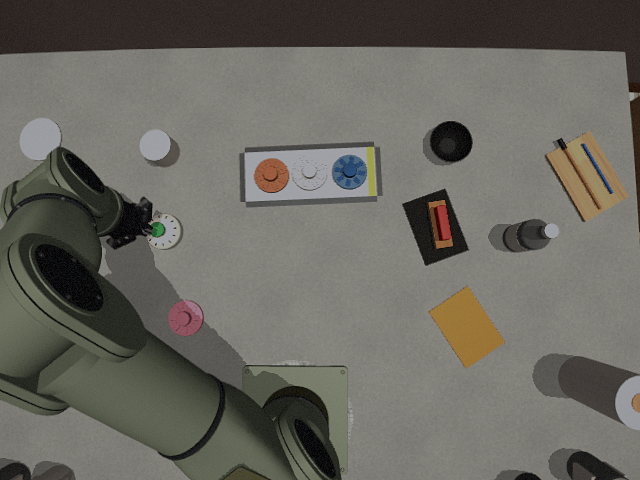

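```bash
python3 - <<'E'
from h import *
s=snap('wrist')
hsv=cv2.cvtColor(s['pixels'],cv2.COLOR_RGB2HSV); H,S,V=[hsv[:,:,i].astype(int) for i in range(3)]
m=((H>40)&(H<90)&(S>90)).astype(np.uint8)
c=max(cv2.findContours(m,0,1)[0],key=cv2.contourArea)[:,0]
P=np.array([at_z(s,p,.068)[:2]*1000 for p in c],np.float32);print(cv2.minEnclosingCircle(P))
E
python3 to.py .4635 .338 .08
```

```text
((467.1409912109375, 338.7160339355469), 18.27897834777832)
t 31.22 pos [0.4583 0.3251 0.1392] jaw -37.8 zax [-0.081 -0.061 -0.995] F [ 0.2 -0.1  0.4] gap 0.0003
shift [-0.0022 -0.0191  0.0576] len 0.0608 rows 1.5
```

```bash
python3 -m creep '[[0,-0.012,0.02,0,1],[0,-0.007,0.025,0,1],[0,0,0.01,0,1],[0,0,0,0,1],[0,0,0,0,1]]'; python3 to.py .466 .338 .068
```

```text
clock: 31.63
ee_pos: [0.4683, 0.3339, 0.0818]
ee_rot: [[0.787, -0.612, -0.079], [-0.617, -0.785, -0.06], [-0.025, 0.096, -0.995]]
wrist_force: [0.0, 0.1, 0.4]
finger_gap: -0.0001
t 31.63 pos [0.4683 0.3339 0.0818] jaw -38.1 zax [-0.079 -0.06  -0.995] F [0.  0.1 0.4] gap -0.0001
shift [-0.004  -0.0032  0.0137] len 0.0146 rows 0.4
```

```bash
python3 -m creep '[[-0.004,-0.003,0.006,0,1],[0,-0.001,0.006,0,1],[0,0,0.004,0,1]]'; python3 -m creep '[[0,0,0.005,0,1],[0,0,0.004,0,1],[0,0,0.003,0,1]]'; python3 -m creep '[[0,0,0.002,0,1]]'; python3 -m creep '[[0,0,0.002,0,1]]'; python3 to.py .466 .338 .056
```

```text
clock: 31.88
ee_pos: [0.4674, 0.3387, 0.0675]
ee_rot: [[0.786, -0.613, -0.076], [-0.618, -0.784, -0.058], [-0.024, 0.093, -0.995]]
wrist_force: [1.3, -1.6, 2.7]
finger_gap: 0.0002
clock: 32.13
ee_pos: [0.4675, 0.3388, 0.0559]
ee_rot: [[0.786, -0.614, -0.073], [-0.618, -0.785, -0.056], [-0.023, 0.089, -0.996]]
wrist_force: [-1.7, -1.4, 40.7]
finger_gap: -0.0002
clock: 32.22
ee_pos: [0.4677, 0.3388, 0.0555]
ee_rot: [[0.786, -0.614, -0.072], [-0.618, -0.784, -0.055], [-0.022, 0.088, -0.996]]
wrist_force: [-12.4, -7.9, 65.0]
finger_gap: -0.0001
clock: 32.3
ee_pos: [0.4677, 0.3388, 0.0557]
ee_rot: [[0.786, -0.614, -0.071], [-0.618, -0.784, -0.055], [-0.022, 0.087, -0.996]]
wrist_force: [-10.7, -7.5, 53.3]
finger_gap: -0.0001
t 32.3 pos [0.4677 0.3388 0.0557] jaw -38.2 zax [-0.071 -0.055 -0.996] F [-10.7  -7.5  53.3] gap -0.0001
shift [-0.0008  0.0017 -0.0002] len 0.0019 rows 0.0
```

```bash
python3 -m creep '[[0,0,0,0,1],[0,0,-0.02,0,1],[0,0,-0.04,0,1],[0,0,-0.04,0,1],[0,0,-0.02,0,1],[0,0,0,0,1],[0,0,0,0,1]]'
python3 - <<'E'
from h import *
np.set_printoptions(precision=4,suppress=True)
sc=snap('scene','s30'); s=snap('top','t30')
c0=np.array([.6203,-.0348]);a=np.radians(2.64);ex=np.array([np.cos(a),np.sin(a)]);ey=np.array([-ex[1],ex[0]])
for t in ['plaque_copper','plaque_ivory','plaque_blue']:
    for d in models.trace('top',t)[:1]:
        m=d['mask'];ys,xs=np.nonzero(m);ok=s['range_z'][ys,xs]>0
        P=np.array([at_depth(s,(x,y)) for x,y in zip(xs[ok],ys[ok])])
        q=P[(P[:,2]>.029)][:,:2].mean(0)-c0; print(t,q@ex,q@ey,P[:,2].max())
from meas import rect
d=models.trace('top','block')[0]; b=rect(s,d['mask'],.018); q=np.array(b[0])/1000-[.484,-.3565];r=np.radians(19.9); print('block',b,q@[np.cos(r),np.sin(r)],q@[-np.sin(r),np.cos(r)])
w=snap('wrist','w30'); hsv=cv2.cvtColor(w['pixels'],cv2.COLOR_RGB2HSV); m=(hsv[:,:,0]>40)&(hsv[:,:,0]<90)&(hsv[:,:,1]>90)
ys,xs=np.nonzero(m);P=np.array([at_depth(w,(x,y)) for x,y in zip(xs,ys) if w['range_z'][y,x]>0]);print('plunger z',np.percentile(P[:,2],[50,90]))
print(readout.sense()['wrist_force'],readout.sense()['clock'])
E
```

```text
clock: 32.88
ee_pos: [0.4754, 0.345, 0.1813]
ee_rot: [[0.786, -0.614, -0.072], [-0.618, -0.785, -0.055], [-0.023, 0.088, -0.996]]
wrist_force: [-0.2, -0.7, 0.2]
finger_gap: -0.0001
plaque_copper -0.0022525117658248133 0.09944379001652487 0.04226211465764207
plaque_ivory -0.13755615475758234 0.3747031318734737 0.07291375607437445
plaque_blue -0.0019548563314382853 -0.10089551324805361 0.04180604919991593
block ((488.1172180175781, -364.95941162109375), (121.60037994384766, 49.69743347167969), 9.347275733947754) 0.0009919604955871556 -0.009355701125760736
plunger z [0.0687 0.0696]
[-0.3851 -0.7178  0.2222] 33.2333
```

View pics/t30.png

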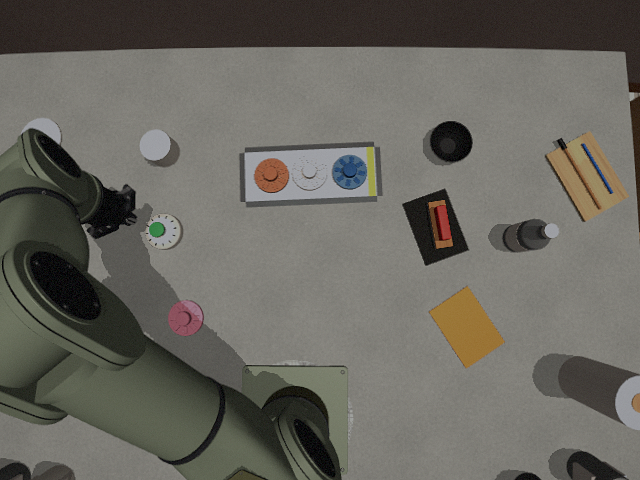

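```bash
python3 -c "
from h import *; print(job.sign_off())"
```

```text
the job is handed in; nothing more can be done
None
```

The job is done and handed in at about 33 s; I got no verdict back.

- **Wipe:** I wiped the plate once from the striped end to the plain end with the block across it. After touchdown the force peaked at about 44 N and then dropped away for two readings, with the block still in the start zone. From there it read mostly 11–22 N, above the 10 N asked for, and about 24 N in a final press at the end. The tool slowly tilted to about 0.11 rad during the stroke, under the 0.15 limit.
- **Block:** It went back on the black mat. I pressed and dragged it there at up to 78 N to take out some of the tilt, which left about 0.08 rad. I then let go; it lies about 1 mm (x) and 9 mm (y) from the mat middle.
- **Plaques:** Blue, ivory and copper were present; slate was absent and the pink look-alike was left alone. I slid each one by its boss between loosely closed fingers. In the plate frame, blue is at y = −0.101, ivory about +0.002 and copper about +0.099 m, all within a few mm of the centreline and flat.
- **Timer:** I pressed the plunger 12 mm to its stop with 40–65 N, well over the roughly 8 N it needs. It reads up again at about 69 mm, and the robot is clear of everything.
- **Bottle, bowl and tub:** The last top picture shows them where they were.

**Failed check:** in the last pass the network took the timer for the ivory plaque, so its position rests on the earlier wrist measurement and the last top picture, where it sits mid-plate.

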